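Pack up the jewellery table

TASK

Pack up the jewellery table: of the three look-alike black bars on the floor of the deep wooden tool box, feel for the one that is loose and put it in the blue tool bin, together with every pair of pliers, and put every rubber stamp in the pale wooden bin. Roll the lying bead jar along the wooden rail until it rests against the rail's end stop, without lifting it or letting it stray from the rail. Leave the dish, the ink pad and the glue bottle where they are.

Things in the scene. Friction and masses are not known exactly. Their poses are not given: they have to be found in the camera images.
- box: deep opaque wooden tool box without a lid, fixed to the table, outside 162 (x) x 292 (y) x 56 mm high, walls and floor 6 mm; origin at the centre of its underside, z up
- bar_a: one of three identical black bars, 80 (x) x 20 x 20 mm, on the tool box floor, roughly along the box's x, about 70 mm apart along its y, at least 45 mm clear of its side walls; origin at the centre of the underside. Two are ribs glued down, one is a loose sharpening stick (90 g); which cannot be seen, only felt: a push of about 1 N slides the loose one, a glued one never gives.
- bar_b: one of three identical black bars, 80 (x) x 20 x 20 mm, on the tool box floor, roughly along the box's x, about 70 mm apart along its y, at least 45 mm clear of its side walls; origin at the centre of the underside. Two are ribs glued down, one is a loose sharpening stick (90 g); which cannot be seen, only felt: a push of about 1 N slides the loose one, a glued one never gives.
- bar_c: one of three identical black bars, 80 (x) x 20 x 20 mm, on the tool box floor, roughly along the box's x, about 70 mm apart along its y, at least 45 mm clear of its side walls; origin at the centre of the underside. Two are ribs glued down, one is a loose sharpening stick (90 g); which cannot be seen, only felt: a push of about 1 N slides the loose one, a glued one never gives.
- tool_bin: the tool bin: a blue, open-topped bin fixed to the table, outside 130 (x) x 165 (y) x 45 mm high, walls and floor 5 mm; origin at the centre of its underside, z up. The two bins stand one nearer and one farther from the robot; which is where changes.
- stamp_bin: the stamp bin: a pale wooden, open-topped bin fixed to the table, outside 130 (x) x 165 (y) x 45 mm high, walls and floor 5 mm; origin at the centre of its underside, z up. The two bins stand one nearer and one farther from the robot; which is where changes.
- stamp_1: rubber stamp, a wooden block 60 x 32 x 22 mm with a ridge grip 48 x 16 mm rising 22 mm more (44 mm in all), standing on its rubber face, red band, 50 to 100 g; origin at the centre of its underside, x along its length, z up. May be absent.
- stamp_2: rubber stamp, a wooden block 60 x 32 x 22 mm with a ridge grip 48 x 16 mm rising 22 mm more (44 mm in all), standing on its rubber face, green band, 50 to 100 g; origin at the centre of its underside, x along its length, z up. May be absent.
- stamp_3: rubber stamp, a wooden block 60 x 32 x 22 mm with a ridge grip 48 x 16 mm rising 22 mm more (44 mm in all), standing on its rubber face, yellow band, 50 to 100 g; origin at the centre of its underside, x along its length, z up. May be absent.
- pliers_1: pair of closed pliers lying flat, red handles, 0.07 to 0.14 kg; origin at the underside of the pivot block (34 x 24 x 14 mm, centred on the origin, the place to grip across y); jaws 13 mm wide reach to x = +48 mm, handles spread 38 mm wide reach back to x = -56 mm. May be absent.
- pliers_2: pair of closed pliers lying flat, yellow handles, 0.07 to 0.14 kg; origin at the underside of the pivot block (34 x 24 x 14 mm, centred on the origin, the place to grip across y); jaws 13 mm wide reach to x = +48 mm, handles spread 38 mm wide reach back to x = -56 mm. May be absent.
- pliers_3: pair of closed pliers lying flat, red handles, 0.07 to 0.14 kg; origin at the underside of the pivot block (34 x 24 x 14 mm, centred on the origin, the place to grip across y); jaws 13 mm wide reach to x = +48 mm, handles spread 38 mm wide reach back to x = -56 mm. May be absent.
- rail: low pale wooden rail fixed to the table, beyond the work; wall 470 mm long along its own y, 45 mm high, 12 mm thick, its face towards the robot at x = 0. At its +y end (robot's left) an end stop 45 mm high sticks out 82 mm towards the robot (-x), its face at y = +223 mm. Origin on the wall's face at table height, middle of its length
- home (a point): where the centre of the jar is when it lies against both the rail and the end stop (34 mm above the table)
- jar: full bead jar lying on its side, a plain cylinder 68 mm in diameter and 70 mm long, 0.11 to 0.22 kg, brass lid at one end; it starts with its lid end 2 to 5 mm from the rail, free to roll along it; origin at the centre of the cylinder, own x along its axis (it turns as it rolls)
- dish: bystander: small white ceramic dish, 90 mm across, 30 mm high; origin at the centre of its underside
- ink_pad: bystander: flat metal ink pad, 75 x 110 x 20 mm; origin at the centre of its underside
- glue: bystander: white glue bottle, 44 mm across, 90 mm high; origin at the centre of its underside
Things that resemble listed ones, but are neither listed nor needed, are in the scene too. What is shaped like the pliers_1 but orange or purple is not meant.

How it is judged:
By the outcome, as a careful person would: the job done as asked, in the order asked, and still so for the second after the job is handed in, with the robot touching nothing.
Of stamp_1, stamp_2, stamp_3, pliers_1, pliers_2, pliers_3 only 4 to 6 are there at a start; the rules pass over those that are not, and their reading is None.
At some moment in a run one of stamp_1, stamp_2, stamp_3, pliers_1, pliers_2, pliers_3 may be knocked a few centimetres aside while the robot is not near it.
Once in a run the grip may slacken for a moment while it holds something.
It also fails if it takes over 210 s, if anything falls off the work surface, if the arm or the gripper's body presses on something with over 40 N, if the wrist force passes 120 N, or if a joint passes its speed limit or range.

ROBOT

A 7-joint arm with a two-finger parallel gripper is mounted at the origin on the work surface. World frame = base frame: x ahead of the robot, y to its left, z up, the work surface at z = 0. Lengths are in m, angles in rad, forces in N, time in s.
With the tool pointing down it reaches from about 0.425 to 0.875 m from the base axis. Payload 9.9 kg.
Tool frame: the origin (TCP) lies at the very end of the fingers, on their centre line; the grasp point (between the pads) lies 19 mm behind it; z points along the fingers, y is the line along which they close (so a half turn about z gives the same grasp; the last joint's range is limited). The gripper opens to 85 mm and grips with 20 to 120 N. Pads are 22 mm wide; open, the fingers measure 114 mm over their backs; the gripper's body (76 mm by 85 mm) begins 54 mm behind the grasp point. The pads swing forward as they close: fully open they stand 13 mm farther back than shut.
Start: joints at [1.03, 0.576, 0.025, 1.437, -0.015, 1.129, -0.057], TCP at [0.298, -0.606, 0.231] pointing down, gripper open.
Joint ranges: [-2.76, 2.76], [-0.34, 2.15], [-1.52, 1.57], [0.19, 2.46], [-1.09, 4.23], [0.17, 1.99], [-2.82, 2.82]. Speed limits (rad/s): [2.22, 2.22, 3.01, 3.01, 3.14, 3.14, 3.14].

INTERFACE

Orientations are given as a unit quaternion [w, x, y, z].
In Python, from workcell import env gives the robot as it stands.
- The arm moves only by the tool arm_command, never from a script. Its argument "steps" is a list that holds one entry, the list of rows, each a list of 7 numbers: the shift along the tool's x, y, z in m, then the turn, a rotation vector about the tool's x, y, z in degrees, then the opening, from 0 (shut) to 1 (fully open). In form: [[[tx, ty, tz, ax, ay, az, hand], ...]]. A call has 1 to 12 rows; each row shifts and turns the commanded pose from where the row before left it, along the tool's axes as they then stand; what a row does not reach is not made up. A row lasts 1/8 s, in which the tool goes at most 62.5 mm and 10.7 degrees, less where a joint would pass 70% of its speed; a pose out of reach is approached as far as the arm can. A call is refused whole if a number of a shift passes 0.0625 or a number of a turn 10.7, either way. A call with a gripper value outside its range is refused whole. The fingers move at their own pace and stop on an object; the grip force is fixed at half the most. Time passes only in rows, so rows that do not move let the fingers close. It gives the time, the measured TCP pose, the force, the opening and the grip force at its end, in the units of the state.
- env.get_state(): the state, without advancing time (a new reading comes with each control period).
- env.capture(name): name is "scene" or "side" or "wrist"; returns a dict with "pixels" (384x512x3 uint8, red, green, blue), "intrinsics" (3x3 intrinsics, pixels), "cam_to_world" (4x4, takes a point from camera to world coordinates); the wrist camera has in their place "tool_from_camera" (4x4, takes a point from camera to tool coordinates, whose origin is the TCP and whose axes are the flange's). Camera axes: x right, y down, z forward; pixel columns grow to the right and rows downward; lengths in m; the calibration is good to about 2 mm. A picture is of the moment at which its call begins: read the wrist's pose just before it. There is no depth.
- env.sign_off(): hands the job in; it is judged then, once.
The state is a dict: "time": time; "qpos": joint angles; "qd": joint speeds; "joint_efforts": joint torques, N m; "tcp_pos": TCP position; "tool_rot": TCP orientation; "force": force on the tool from outside, world axes, zero at the start; "moment": the same for the moment, N m; "grip_width": finger opening in m; "gripper_force": force on a finger pad.
Only numpy, scipy, OpenCV 4.12 (cv2) and the standard library are available. Lean on these libraries where they do the work, as an engineer would, in place of code of your own. Each camera call takes 0.05 s, during which the arm holds its last target. There are 200 camera calls.

## Working session

There is one attempt and no reset: what is moved stays moved. The work goes in short steps, Python scripts to look and compute and a tool call to move; the robot and the scene stay as the last step left them, time stands still between calls to the robot, and variables do not carry over. Pictures are saved under pics/ and viewed, at most 14 in all, crops included, and the job is handed in when it is done.

Besides the shell and the picture viewer there is one more tool, called after "Request:" as name([rows], argument=value, ...), one row to a line, values as JSON. arm_command: Moves the arm, as the interface text tells. Its arguments: {"type":"object","properties":{"steps":{"type":"array"}},"required":["steps"]}

```bash
mkdir -p pics; ls
cat > h.py <<'E'
import numpy as np, cv2
from workcell import env
from scipy.spatial.transform import Rotation as R
def cap(n):
    s=env.get_state(); c=env.capture(n); c['s']=s
    if n=='wrist':
        T=np.eye(4); q=s['tool_rot']; T[:3,:3]=R.from_quat([q[1],q[2],q[3],q[0]]).as_matrix(); T[:3,3]=s['tcp_pos']
        c['cam_to_world']=T@np.array(c['tool_from_camera'])
    return c
def save(c,f,sc=1,crop=None):
    p=cv2.cvtColor(np.array(c['pixels']),cv2.COLOR_RGB2BGR)
    if crop: p=p[crop[1]:crop[3],crop[0]:crop[2]]
    cv2.imwrite('pics/'+f,cv2.resize(p,None,fx=sc,fy=sc,interpolation=cv2.INTER_CUBIC))
def ray(c,u,v):
    K=np.array(c['intrinsics']);T=np.array(c['cam_to_world'])
    return T[:3,3],T[:3,:3]@np.linalg.solve(K,[u,v,1])
def onz(c,u,v,z):
    o,d=ray(c,u,v); return o+d*(z-o[2])/d[2]
def proj(c,p):
    K=np.array(c['intrinsics']);T=np.linalg.inv(np.array(c['cam_to_world'])); q=K@(T[:3,:3]@np.array(p)+T[:3,3]); return q[:2]/q[2]
def tri(a,b):
    # list of (c,u,v)
    A=np.zeros((3,3));B=np.zeros(3)
    for c,u,v in (a,b):
        o,d=ray(c,u,v);d=d/np.linalg.norm(d);M=np.eye(3)-np.outer(d,d);A+=M;B+=M@o
    return np.linalg.solve(A,B)
E
python3 - <<'E'
from h import *
for n in ('scene','side','wrist'):
    c=cap(n); save(c,n+'0.png',1.5)
    print(n,np.round(c['cam_to_world'],3).tolist(),np.round(c['intrinsics'],1).tolist())
print(c['s'])
print(np.round(c['tool_from_camera'],4).tolist())
E
```

```text
pics
scene [[0.643, 0.555, -0.528, 1.056], [0.766, -0.449, 0.461, -0.446], [0.019, -0.7, -0.714, 0.749], [0.0, 0.0, 0.0, 1.0]] [[376.7, 0.0, 254.1], [0.0, 376.7, 189.1], [0.0, 0.0, 1.0]]
side [[-0.963, -0.162, 0.215, 0.259], [-0.269, 0.595, -0.757, 0.97], [-0.005, -0.787, -0.617, 0.805], [0.0, 0.0, 0.0, 1.0]] [[441.1, 0.0, 257.2], [0.0, 441.1, 194.4], [0.0, 0.0, 1.0]]
wrist [[0.441, -0.851, -0.286, 0.37], [-0.897, -0.419, -0.139, -0.57], [-0.001, 0.318, -0.948, 0.373], [0.0, 0.0, 0.0, 1.0]] [[281.7, 0.0, 254.6], [0.0, 281.7, 195.0], [0.0, 0.0, 1.0]]
{'time': 0.1, 'qpos': array([ 1.03020783,  0.57638523,  0.02488078,  1.43780341, -0.01502015,
        1.1289736 , -0.05652918]), 'qd': array([-8.31555577e-04, -2.50175980e-03, -7.23296041e-04,  5.24279145e-04,
       -6.54518801e-05, -4.08843960e-04, -6.17812597e-04]), 'joint_efforts': array([ 6.33301024e-03, -7.67302895e+01,  2.25778542e+00, -2.86599022e+01,
        1.58361637e-02,  8.71965283e-03,  4.51677931e-05]), 'tcp_pos': array([ 0.29754799, -0.60545236,  0.23057911]), 'tool_rot': array([-6.65728858e-04,  9.74034726e-01,  2.26397602e-01, -1.89838162e-04]), 'force': array([-0.1250625 ,  0.54212812, -1.08075136]), 'moment': array([-0.04196753, -0.00582537,  0.02556037]), 'gripper_force': 0.0, 'grip_width': 0.08517408021102997}
[[0.0003, -0.9482, -0.3176, 0.0809], [1.0, 0.0003, 0.0001, 0.0004], [-0.0, -0.3176, 0.9482, -0.1419], [0.0, 0.0, 0.0, 1.0]]
```

View pics/scene0.png

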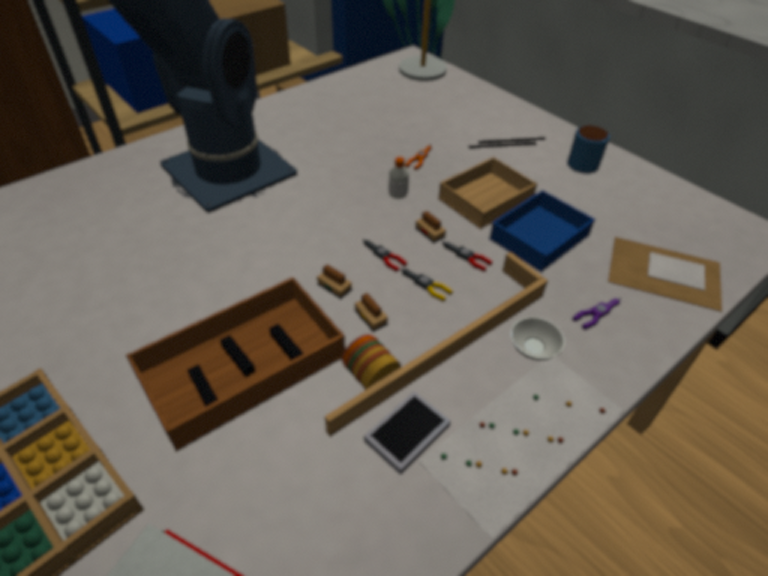

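View pics/side0.png

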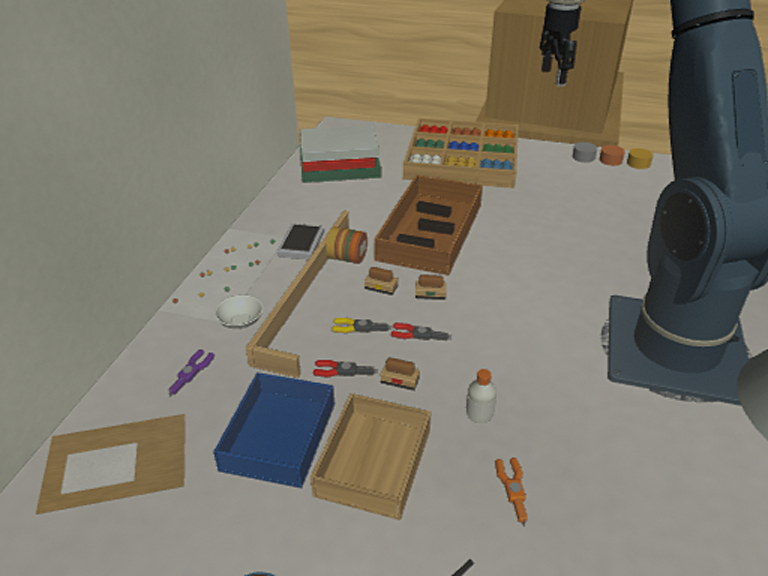

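Both views show all six targets. In side0 (1.5x), the stamps are at about (380,280), (430,287) and (400,373), and the pliers at (421,331) red, (362,325) yellow and (346,368) red. The bars are in the box at (434,209), (436,226) and (416,241). The blue bin is the farther one and the pale bin the nearer. The jar is at the rail's near end, about (347,245).

Run:
```python
from h import *
s=cap('scene');d=cap('side')
P={'bar1':((202,384),(434,209)),'bar2':((237,355),(436,226)),'bar3':((285,341),(416,241)),
'stY':((372,305),(380,275)),'stG':((334,273),(430,282)),'stR':((431,219),(400,367)),
'plR1':((386,253),(421,331)),'plY':((426,283),(364,325)),'plR3':((466,253),(348,369)),
'jarL':((354,345),(354,230)),
'blue_b':((545,264),(232,373)),
'railend_stop':((545,281),(299,353)),'railstart':((331,419),(347,212)),
'dish':((537,341),(239,312)),'ink':((407,433),(302,239)),'glueTop':((400,161),(484,377)),
'boxcornerA':((128,356),(482,187)) , 'boxB':((293,283),(447,270)),'boxC':((343,340),(376,254)),'boxD':((177,435),(421,178)),
}
for k,(a,b) in P.items():
    print(k,np.round(tri((s,a[0]/1.5,a[1]/1.5),(d,b[0]/1.5,b[1]/1.5)),3))
```

```text
bar1 [ 0.509 -0.326  0.017]
bar2 [ 0.491 -0.256  0.015]
bar3 [ 0.518 -0.182  0.018]
stY [ 0.555 -0.028  0.031]
stG [ 0.454 -0.032  0.032]
stR [0.451 0.21  0.033]
plR1 [0.447 0.091 0.009]
plY [0.553 0.098 0.006]
plR3 [0.545 0.214 0.007]
jarL [ 0.632 -0.121  0.067]
blue_b [0.695 0.291 0.036]
railend_stop [0.666 0.236 0.027]
railstart [ 0.689 -0.219  0.04 ]
dish [0.78  0.138 0.021]
ink [ 0.765 -0.137  0.009]
glueTop [0.311 0.247 0.083]
boxcornerA [ 0.414 -0.395  0.049]
boxB [ 0.428 -0.098  0.023]
boxC [ 0.583 -0.109  0.024]
boxD [ 0.569 -0.401  0.042]
```

Request:
arm_command([
  [[0,0,0,0,0,0,1]],
])

```text
time: 0.38
tcp_pos: [0.2977, -0.6057, 0.2311]
tool_rot: [-0.0, 0.974, 0.226, -0.0]
force: [-0.4, -0.3, -0.7]
grip_width: 0.0854
gripper_force: 0.0
```

Request:
arm_command([
  [[0,0,0,0,0,8.7,1],[0,0,0,0,0,8.7,1],[0,0,0,0,0,8.8,0.5],[0.025,-0.044,0,0,0,0,0.5],[0.025,-0.044,0,0,0,0,0.5],[0.025,-0.044,0,0,0,0,0.5],[0.025,-0.044,0,0,0,0,0.5],[0.025,-0.044,0,0,0,0,0.5],[0.025,-0.044,0,0,0,0,0.5],[0.025,-0.044,0,0,0,0,0.5],[0.025,-0.044,0,0,0,0,0.5],[0,0,0,0,0,0,0.5]],
])

```text
time: 1.88
tcp_pos: [0.5004, -0.2492, 0.2313]
tool_rot: [-0.001, 1.0, 0.003, 0.001]
force: [-0.1, 0.1, -0.5]
grip_width: 0.0427
gripper_force: 0.0
```

Run:
```python
from h import *
c=cap('wrist'); save(c,'w1.png',1.5); print(c['s']['tcp_pos'],c['s']['tool_rot'],c['s']['grip_width'],c['s']['qpos'].round(2))
import pickle; pickle.dump(c,open('w1.pkl','wb'))
```

```text
[ 0.5004235  -0.24922846  0.23129841] [-1.00489822e-03  9.99993369e-01  3.45004469e-03  5.90243756e-04] 0.042669542277683256 [ 0.31  0.4   0.1   1.75 -0.05  0.99 -1.13]
```

View pics/w1.png

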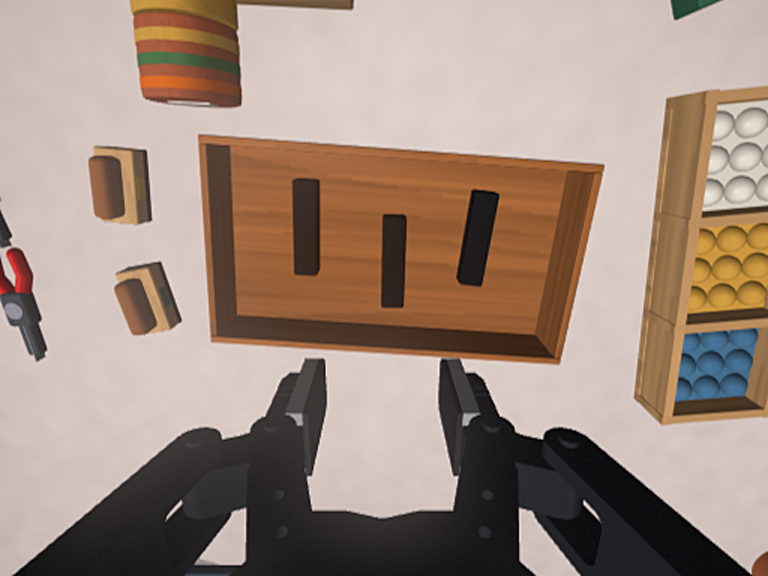

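The wrist view (1.5x) shows the box from (200,135) to (603,365), with bars at (306,227), (394,261) and (478,238). Two stamps sit to its left and the jar is at the top left. Next I'll measure the bars.

```bash
cat >> h.py <<'E'
def blobs(c,mask,amin=40,roi=None):
    m=mask.astype(np.uint8)*255
    if roi:
        k=np.zeros_like(m);k[roi[1]:roi[3],roi[0]:roi[2]]=1;m=m*k
    m=cv2.morphologyEx(m,cv2.MORPH_OPEN,np.ones((2,2)))
    out=[]
    for q in cv2.findContours(m,cv2.RETR_EXTERNAL,cv2.CHAIN_APPROX_NONE)[0]:
        if cv2.contourArea(q)>=amin: out.append((cv2.minAreaRect(q),q))
    return out
def rectw(c,r,z):
    b=cv2.boxPoints(r); w=np.array([onz(c,u,v,z) for u,v in b]); e1=w[1]-w[0];e2=w[2]-w[1]
    L=e1 if np.linalg.norm(e1)>np.linalg.norm(e2) else e2
    return w.mean(0)[:2].round(4),round(np.degrees(np.arctan2(L[1],L[0]))%180,1),sorted([round(np.linalg.norm(e1),3),round(np.linalg.norm(e2),3)])
E
python3 - <<'E'
from h import *
import pickle
w=pickle.load(open('w1.pkl','rb')); s=cap('scene'); d=cap('side')
def cent(c,roi,thr=45):
    p=np.array(c['pixels']).astype(int); return blobs(c,p.max(2)<thr,30,roi)
for n,c,roi in(('w',w,(150,95,390,225)),('scene',s,(90,190,225,290)),('side',d,(250,120,325,175))):
    for r,q in cent(c,roi):
        print(n,np.round(r[0],1),np.round(r[1],1),[rectw(c,r,z) for z in (.026,)])
# triangulate
W=sorted([r[0] for r,q in cent(w,(150,95,390,225))],key=lambda t:-t[0])
S=sorted([r[0] for r,q in cent(s,(90,190,225,290))])
D=sorted([r[0] for r,q in cent(d,(250,120,325,175))],key=lambda t:t[1])
for a,b,e in zip(W,S,D): print('w-scene',tri((w,*a),(s,*b)).round(4),'w-side',tri((w,*a),(d,*e)).round(4))
E
```

```text
w [264.  165.5] [43. 14.] [(array([ 0.5041, -0.2613]), np.float64(1.5), [np.float64(0.017), np.float64(0.055)])]
w [318.9 159.1] [18.1 63.2] [(array([ 0.512 , -0.3295]), np.float64(173.7), [np.float64(0.022), np.float64(0.079)])]
scene [135.5 257.5] [25.5  8.1] [(array([ 0.5183, -0.3282]), np.float64(173.5), [np.float64(0.018), np.float64(0.073)])]
scene [171.8 263.8] [ 10.3 124.8] [(array([ 0.5861, -0.2645]), np.float64(86.2), [np.float64(0.03), np.float64(0.276)])]
scene [158.9 237.8] [29.2  8. ] [(array([ 0.5028, -0.2592]), np.float64(179.2), [np.float64(0.02), np.float64(0.087)])]
scene [190.4 228.5] [25.4  7.9] [(array([ 0.5266, -0.1862]), np.float64(178.0), [np.float64(0.021), np.float64(0.076)])]
scene [144.3 218.2] [ 10. 115.] [(array([ 0.4287, -0.248 ]), np.float64(86.2), [np.float64(0.036), np.float64(0.281)])]
```

Run:
```python
from h import *
import pickle
w=pickle.load(open('w1.pkl','rb')); s=cap('scene'); d=cap('side')
def cent(c,roi):
    p=np.array(c['pixels']).astype(int); return blobs(c,(p.max(2)<75)&(p[...,0]-p[...,2]<22),30,roi)
A={}
for n,c,roi in(('w',w,(150,95,390,225)),('scene',s,(110,200,225,280)),('side',d,(258,125,318,172))):
    A[n]=cent(c,roi)
    for r,q in A[n]: print(n,np.round(r[0],1),np.round(r[1],1),[rectw(c,r,z) for z in (.026,)])
W=sorted([r[0] for r,q in A['w']],key=lambda t:-t[0])
S=sorted([r[0] for r,q in A['scene']])
D=sorted([r[0] for r,q in A['side']],key=lambda t:t[1])
for a,b in zip(W,S): print('w-scene',tri((w,*a),(s,*b)).round(4))
for a,b in zip(W,D): print('w-side',tri((w,*a),(d,*b)).round(4))
```

```text
w [204.5 176. ] [14. 13.] [(array([ 0.4905, -0.1859]), np.float64(177.6), [np.float64(0.016), np.float64(0.018)])]
w [262.9 174.6] [14.9 61.2] [(array([ 0.4916, -0.2601]), np.float64(178.5), [np.float64(0.018), np.float64(0.08)])]
w [318.9 159.2] [18.1 63.4] [(array([ 0.5119, -0.3295]), np.float64(173.7), [np.float64(0.022), np.float64(0.079)])]
w [204.5 141. ] [42. 17.] [(array([ 0.5341, -0.188 ]), np.float64(177.7), [np.float64(0.02), np.float64(0.051)])]
scene [135.4 257.3] [25.   7.6] [(array([ 0.5178, -0.328 ]), np.float64(172.4), [np.float64(0.017), np.float64(0.072)])]
scene [159.2 237.8] [28.2  7.7] [(array([ 0.5032, -0.2587]), np.float64(178.6), [np.float64(0.019), np.float64(0.084)])]
scene [190.4 228.5] [24.1  7.7] [(array([ 0.5266, -0.186 ]), np.float64(177.6), [np.float64(0.02), np.float64(0.072)])]
side [277.6 160.9] [23.8  5.3] [(array([ 0.5153, -0.1697]), np.float64(178.3), [np.float64(0.03), np.float64(0.078)])]
side [291.2 151.5] [23.2  7.4] [(array([ 0.4853, -0.2356]), np.float64(180.0), [np.float64(0.045), np.float64(0.078)])]
side [289.6 140. ] [22.4  7.3] [(array([ 0.5059, -0.3047]), np.float64(173.5), [np.float64(0.048), np.float64(0.08)])]
w-scene [ 0.5137 -0.3289  0.0214]
w-scene [ 0.4911 -0.2577  0.0113]
w-scene [ 0.4745 -0.1671 -0.0437]
w-side [ 0.5105 -0.3333  0.0086]
w-side [ 0.4894 -0.2604  0.01  ]
w-side [ 0.5036 -0.1813  0.0237]
```

Request:
arm_command([
  [[-0.009,0.011,0.03,0,0,0,0.5],[0,0,0.06,0,0,0,0.5],[0,0,0.06,0,0,0,0.5],[0,0,0.05,0,0,0,0.5],[0,0,0.019,0,0,0,0.5],[0,0,0,0,0,0,0.5],[0,0,0,0,0,0,0.5]],
])

```text
time: 3.0
tcp_pos: [0.4891, -0.2659, 0.0132]
tool_rot: [0.0, 1.0, -0.001, 0.001]
force: [0.3, -0.8, -0.0]
grip_width: 0.0424
gripper_force: 0.0
```

Request:
arm_command([
  [[0,-0.005,0,0,0,0,0.5],[0,-0.004,0,0,0,0,0.5],[0,-0.002,0,0,0,0,0.5],[0,-0.002,0,0,0,0,0.5],[0,-0.002,0,0,0,0,0.5],[0,0,0,0,0,0,0.5]],
])

```text
time: 3.75
tcp_pos: [0.4889, -0.2497, 0.0123]
tool_rot: [-0.0, 1.0, -0.0, -0.0]
force: [0.6, 1.2, -0.5]
grip_width: 0.0426
gripper_force: 0.0
```

Request:
arm_command([
  [[0,-0.002,0,0,0,0,0.5],[0,-0.002,0,0,0,0,0.5],[0,-0.002,0,0,0,0,0.5],[0,0,0,0,0,0,0.5]],
])

```text
time: 4.25
tcp_pos: [0.4889, -0.2464, 0.0123]
tool_rot: [0.001, 1.0, -0.001, 0.0]
force: [-0.3, -8.4, -4.3]
grip_width: 0.0429
gripper_force: 4.4
```

Request:
arm_command([
  [[0,0.006,0,0,0,0,0.5],[0,0,-0.04,0,0,0,0.5],[0.013,-0.035,0,0,0,0,0.5],[0.014,-0.034,0,0,0,0,0.5],[0,0,0,0,0,0,0.5],[0,0,0.04,0,0,0,0.5],[0,0,0,0,0,0,0.5],[0,0,0,0,0,0,0.5]],
])

```text
time: 5.25
tcp_pos: [0.5158, -0.1815, 0.0129]
tool_rot: [0.0, 1.0, -0.001, -0.0]
force: [0.4, -0.6, 0.4]
grip_width: 0.0424
gripper_force: 0.0
```

Request:
arm_command([
  [[0,-0.003,0,0,0,0,0.5],[0,-0.003,0,0,0,0,0.5],[0,-0.002,0,0,0,0,0.5],[0,-0.002,0,0,0,0,0.5],[0,0,0,0,0,0,0.5]],
])

```text
time: 5.88
tcp_pos: [0.516, -0.1707, 0.0124]
tool_rot: [-0.0, 1.0, -0.0, 0.0]
force: [-0.1, 0.4, 0.9]
grip_width: 0.0425
gripper_force: 0.0
```

Request:
arm_command([
  [[0,-0.002,0,0,0,0,0.5],[0,-0.002,0,0,0,0,0.5],[0,-0.002,0,0,0,0,0.5],[0,0,0,0,0,0,0.5]],
])

```text
time: 6.38
tcp_pos: [0.5159, -0.1645, 0.0123]
tool_rot: [-0.0, 1.0, -0.0, -0.0]
force: [0.5, 0.3, 0.6]
grip_width: 0.0427
gripper_force: 0.0
```

Run:
```python
from h import *
s=cap('scene')
p=np.array(s['pixels']).astype(int)
for r,q in blobs(s,(p.max(2)<75)&(p[...,0]-p[...,2]<22),30,(110,200,225,280)): print(np.round(r[0],1),np.round(r[1],1),rectw(s,r,.026))
c=cap('wrist'); save(c,'w2.png',1)
```

```text
[135.4 257.3] [25.   7.6] (array([ 0.5178, -0.328 ]), np.float64(172.4), [np.float64(0.017), np.float64(0.072)])
[159.1 237.8] [28.3  7.8] (array([ 0.5032, -0.2588]), np.float64(178.8), [np.float64(0.019), np.float64(0.084)])
[191. 219.] [36. 50.] (array([ 0.501, -0.167]), np.float64(51.0), [np.float64(0.117), np.float64(0.129)])
```

View pics/w2.png

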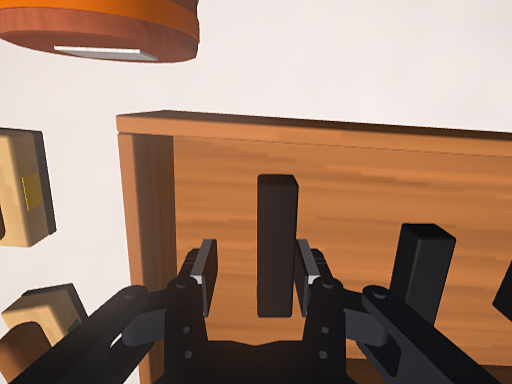

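Bar 3, at (277,245), has moved with the right finger while bar 2 stayed put, so bar 3 is the loose one. I'll grip and lift it, and measure the bins, stamps and pliers.

Request:
arm_command([
  [[0,0,0,0,0,0,0],[0,0,0,0,0,0,0],[0,0,0,0,0,0,0],[0,0,0,0,0,0,0],[0,0,-0.02,0,0,0,0],[0,0,-0.05,0,0,0,0],[0,0,-0.06,0,0,0,0],[0,0,-0.03,0,0,0,0]],
])

```text
time: 7.48
tcp_pos: [0.5167, -0.1651, 0.1752]
tool_rot: [0.0, 1.0, -0.0, 0.002]
force: [0.3, 0.1, -1.8]
grip_width: 0.0184
gripper_force: 58.8
```

Run:
```python
from h import *
s=cap('scene');d=cap('side')
def hsv(c): return cv2.cvtColor(np.array(c['pixels']),cv2.COLOR_RGB2HSV).astype(int)
# blue bin outline
for n,c,roi in(('scene',s,(320,120,400,185)),('side',d,(140,245,225,330))):
    h=hsv(c); m=(abs(h[...,0]-110)<14)&(h[...,1]>120)
    b=max(blobs(c,m,200,roi),key=lambda t:cv2.contourArea(t[1]))
    hull=cv2.convexHull(b[1]); ap=cv2.approxPolyDP(hull,4,True)[:,0]
    print(n,[(p.tolist(),onz(c,*p,.045)[:2].round(3).tolist()) for p in ap])
# pale bin side/ scene corner by threshold wood
for n,c,roi in(('scene',s,(290,102,362,152)),('side',d,(205,260,292,346))):
    h=hsv(c); m=(abs(h[...,0]-16)<8)&(h[...,1]>85)
    b=max(blobs(c,m,200,roi),key=lambda t:cv2.contourArea(t[1]))
    hull=cv2.convexHull(b[1]); ap=cv2.approxPolyDP(hull,4,True)[:,0]
    print('pale',n,[(p.tolist(),onz(c,*p,.045)[:2].round(3).tolist()) for p in ap])
```

```text
scene [([364, 130], [0.554, 0.441]), ([395, 149], [0.671, 0.439]), ([359, 179], [0.685, 0.254]), ([329, 156], [0.569, 0.262]), ([336, 144], [0.545, 0.32])]
side [([174, 250], [0.659, 0.299]), ([218, 257], [0.549, 0.293]), ([201, 325], [0.519, 0.481]), ([146, 313], [0.64, 0.484]), ([144, 300], [0.66, 0.454])]
pale scene [([357, 123], [0.516, 0.453]), ([322, 151], [0.541, 0.263]), ([295, 133], [0.43, 0.261]), ([296, 122], [0.391, 0.304]), ([328, 107], [0.396, 0.449])]
pale side [([234, 264], [0.506, 0.304]), ([287, 275], [0.379, 0.304]), ([267, 346], [0.377, 0.492]), ([209, 328], [0.5, 0.483]), ([209, 316], [0.511, 0.456])]
```

Bar held. The blue bin centre is about (0.605,0.372) and the pale bin about (0.445,0.375), which fits the given sizes. Carrying the bar over now.

Request:
arm_command([
  [[0.01,-0.055,0,0,0,0,0],[0.01,-0.055,0,0,0,0,0],[0.01,-0.055,0,0,0,0,0],[0.01,-0.055,0,0,0,0,0],[0.01,-0.055,0,0,0,0,0],[0.01,-0.055,0,0,0,0,0],[0.01,-0.055,0,0,0,0,0],[0.01,-0.055,0,0,0,0,0],[0.008,-0.052,0,0,0,0,0],[0,0,0,0,0,0,0],[0,0,0,0,0,0,0]],
])

```text
time: 8.95
tcp_pos: [0.6036, 0.3264, 0.1707]
tool_rot: [0.001, 1.0, -0.0, -0.001]
force: [0.6, -1.1, -0.5]
grip_width: 0.0184
gripper_force: 58.9
```

Run:
```python
from h import *
c=cap('wrist'); save(c,'w3.png',1); print(c['s']['grip_width'],c['s']['tcp_pos'])
for p in ([.545,.2945,.045],[.665,.2945,.045],[.665,.4495,.045],[.545,.4495,.045]): print(proj(c,p).round())
```

```text
0.018449516365243567 [0.60360769 0.32636075 0.1707223 ]
[284. 240.]
[288. 123.]
[120. 123.]
[137. 240.]
```

View pics/w3.png

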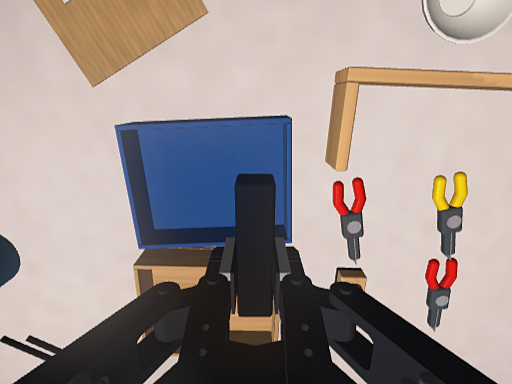

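The wrist view shows the held bar over the blue bin. The rim spans (118,120) to (292,245) px, matching the computed corners. I'll shift 9 mm and lower it in.

Request:
arm_command([
  [[0,-0.009,0.05,0,0,0,0],[0,0,0.055,0,0,0,0],[0,0,0.035,0,0,0,0],[0,0,0.016,0,0,0,0],[0,0,0,0,0,0,0],[0,0,0,0,0,0,0.36],[0,0,0,0,0,0,0.36],[0,0,-0.03,0,0,0,0.36],[0,0,-0.06,0,0,0,0.36],[0,0,-0.06,0,0,0,0.5]],
])

```text
time: 10.25
tcp_pos: [0.6042, 0.3361, 0.169]
tool_rot: [-0.0, 1.0, -0.0, 0.0]
force: [0.7, 0.4, 0.2]
grip_width: 0.0426
gripper_force: 0.0
```

Run:
```python
from h import *
c=cap('wrist'); print(c['s']['grip_width'],c['s']['tcp_pos'])
import pickle; pickle.dump(c,open('w4.pkl','wb'))
p=np.array(c['pixels']); h=cv2.cvtColor(p,cv2.COLOR_RGB2HSV).astype(int)
# pivot: gray blobs near pliers; handle colours
g=p.astype(int)
hm=((h[...,0]<6)|(h[...,0]>174)|(abs(h[...,0]-26)<5))&(h[...,1]>190)&(h[...,2]>100)
for r,q in blobs(c,hm,40): print('handle',np.round(r[0],1),np.round(r[1],1),onz(c,*r[0],.007).round(3))
gm=(g.max(2)-g.min(2)<25)&(g.max(2)<140)
for r,q in blobs(c,gm,60,(320,120,512,384)): print('grey',np.round(r[0],1),np.round(r[1],1),rectw(c,r,.012))
save(c,'w4.png',1.5)
```

```text
0.042619057569477106 [0.60422635 0.33606106 0.16898704]
handle [460.9 277.6] [11.2 29.1] [0.474 0.075 0.007]
handle [443. 278.] [28. 12.] [0.473 0.098 0.007]
handle [349.6 201.7] [33.2 12.8] [0.576 0.226 0.007]
handle [369.8 198.1] [12.6 34.1] [0.58  0.204 0.007]
handle [451.3 196.1] [33.7 13.8] [0.583 0.111 0.007]
handle [472.1 192.6] [13.2 35.2] [0.587 0.089 0.007]
grey [410.5 318. ] [130. 179.] (array([0.4062, 0.1296]), np.float64(15.4), [np.float64(0.215), np.float64(0.22)])
grey [362.  240.5] [51. 22.] (array([0.5277, 0.2083]), np.float64(7.6), [np.float64(0.025), np.float64(0.068)])
grey [461.5 236. ] [52. 25.] (array([0.5336, 0.0919]), np.float64(13.8), [np.float64(0.028), np.float64(0.07)])
```

View pics/w4.png

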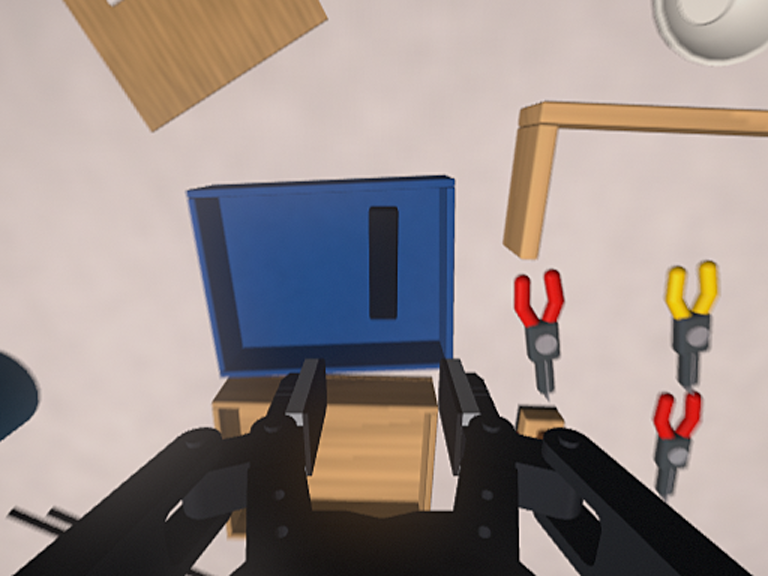

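The bar lies in the blue bin at (383,262). The pliers' pivot pins are at (545,344), (696,337) and (678,456) in this 1.5x view, all with handles toward +x.

Run:
```python
from h import *
import pickle
c=pickle.load(open('w4.pkl','rb'));s=cap('scene');d=cap('side')
for n,pin,tip,hd in(('R3',(545,344),(546,398),(.578,.215)),('Y',(696,337),(690,389),(.585,.100)),('R1',(678,456),(669,494),(.4735,.0865))):
    P=onz(c,pin[0]/1.5,pin[1]/1.5,.014);T=onz(c,tip[0]/1.5,tip[1]/1.5,.007);v=np.array(hd)-T[:2]
    print(n,P.round(4),T.round(3),'ang',np.degrees(np.arctan2(v[1],v[0])).round(1),'mid',(T[:2]+v/np.linalg.norm(v)*.048).round(4), 'scene px',proj(s,P).round(1)*1.5,'side px',proj(d,P).round(1)*1.5)
```

```text
R3 [0.5443 0.2094 0.014 ] [0.492 0.2   0.007] ang 10.1 mid [0.5391 0.2081] scene px [463.05 250.65] side px [347.25 364.5 ]
Y [0.5502 0.0943 0.014 ] [0.5   0.083 0.007] ang 11.7 mid [0.5474 0.0922] scene px [421.65 278.7 ] side px [363.9 321.3]
R1 [0.4396 0.0835 0.014 ] [0.392 0.077 0.007] ang 7.0 mid [0.44   0.0824] scene px [378.6  249.75] side px [424.05 328.05]
```

Request:
arm_command([
  [[-0.0203,0.042,0,0,0,0,0.55],[-0.0203,0.042,0,0,0,0,0.55],[-0.0204,0.043,0.03,0,0,0,0.55],[0,0,0.05,0,0,-10,0.55],[0,0,0.05,0,0,0,0.55],[0,0,0.033,0,0,0,0.55],[0,0,0,0,0,0,0.55],[0,0,0,0,0,0,0],[0,0,0,0,0,0,0],[0,0,0,0,0,0,0],[0,0,0,0,0,0,0]],
])

```text
time: 11.78
tcp_pos: [0.5438, 0.2095, 0.0049]
tool_rot: [-0.0, 0.996, 0.087, 0.001]
force: [-1.4, 0.5, 8.1]
grip_width: 0.022
gripper_force: 59.6
```

Request:
arm_command([
  [[0,0,-0.03,0,0,0,0],[0,0,-0.06,0,0,0,0],[0,0,-0.05,0,0,10,0],[0,0,0,0,0,0,0]],
])

```text
time: 12.28
tcp_pos: [0.5454, 0.21, 0.1481]
tool_rot: [-0.002, 1.0, -0.001, 0.004]
force: [-0.5, 0.1, -1.5]
grip_width: 0.0223
gripper_force: 59.0
```

Request:
arm_command([
  [[0.0185,-0.055,0,0,0,0,0],[0.0185,-0.055,0,0,0,0,0],[0.0185,-0.054,0,0,0,0,0],[0,0,0,0,0,0,0],[0,0,0.055,0,0,0,0],[0,0,0.055,0,0,0,0],[0,0,0.024,0,0,0,0],[0,0,0,0,0,0,0],[0,0,0,0,0,0,0.45],[0,0,0,0,0,0,0.45],[0,0,-0.05,0,0,0,0.45],[0,0,-0.06,0,0,0,0.45]],
])

```text
time: 13.78
tcp_pos: [0.598, 0.3725, 0.1196]
tool_rot: [0.001, 1.0, -0.0, -0.001]
force: [0.3, 0.5, 0.4]
grip_width: 0.0386
gripper_force: 0.0
```

Run:
```python
from h import *
c=cap('wrist'); print(c['s']['grip_width'],c['s']['tcp_pos'])
import pickle; pickle.dump(c,open('w5.pkl','wb'))
save(c,'w5.png',1)
```

```text
0.038632476156686746 [0.5979684  0.37247916 0.11960896]
```

View pics/w5.png

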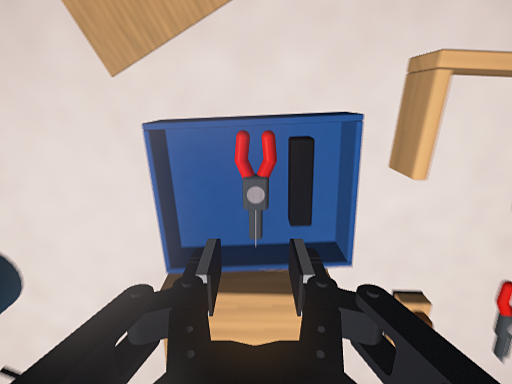

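Bar and first pliers lie cleanly in the blue bin, with free floor on the left. Going to the yellow pliers.

Request:
arm_command([
  [[-0.0098,0.056,0,0,0,0,0.55],[-0.0098,0.056,0,0,0,0,0.55],[-0.0098,0.056,0,0,0,0,0.55],[-0.0098,0.056,0,0,0,0,0.55],[-0.0098,0.0555,0,0,0,0,0.55],[0,0,0,0,0,0,0.55]],
])

```text
time: 14.58
tcp_pos: [0.549, 0.0877, 0.1199]
tool_rot: [0.001, 1.0, -0.004, 0.0]
force: [0.8, 0.2, -0.6]
grip_width: 0.047
gripper_force: 0.0
```

```bash
cat >> h.py <<'E'
def handles(c,z=.007,roi=None):
    h=cv2.cvtColor(np.array(c['pixels']),cv2.COLOR_RGB2HSV).astype(int)
    for n,m in (('red',(h[...,0]<6)|(h[...,0]>174)),('yel',abs(h[...,0]-26)<5)):
        for r,q in blobs(c,m&(h[...,1]>190)&(h[...,2]>100),40,roi): print(n,np.round(r[0],1),onz(c,*r[0],z)[:2].round(4))
E
python3 - <<'E'
from h import *
c=cap('wrist'); print(c['s']['grip_width'],c['s']['tcp_pos'])
handles(c)
g=np.array(c['pixels']).astype(int)
gm=(g.max(2)-g.min(2)<25)&(g.max(2)<140)
for r,q in blobs(c,gm,60): print('grey',np.round(r[0],1),np.round(r[1],1),rectw(c,r,.01))
E
```

```text
0.04695670786823704 [0.54898442 0.08772454 0.11990981]
red [262.6 255. ] [0.4799 0.079 ]
yel [367.3 186.5] [ 0.5525 -0.0199]
yel [227.9 168.6] [0.5709 0.1112]
yel [248.6 150.2] [0.5877 0.0919]
grey [257.8 301. ] [54.4 23.2] (array([0.4241, 0.0841]), np.float64(5.3), [np.float64(0.024), np.float64(0.071)])
grey [255.5 311.5] [143. 495.] (array([0.4019, 0.0861]), np.float64(89.5), [np.float64(0.201), np.float64(0.493)])
grey [ 23.5 239.5] [15. 47.] (array([0.5011, 0.3167]), np.float64(89.5), [np.float64(0.017), np.float64(0.046)])
grey [  4.  205.5] [11.  8.] (array([0.5373, 0.3256]), np.float64(164.1), [np.float64(0.008), np.float64(0.012)])
grey [249.7 204.3] [66.9 26.5] (array([0.5353, 0.0913]), np.float64(12.7), [np.float64(0.024), np.float64(0.068)])
grey [363.9 181.6] [ 5.3 62.3] (array([ 0.5572, -0.0147]), np.float64(172.2), [np.float64(0.005), np.float64(0.059)])
grey [ 71.5 106. ] [18.  9.] (array([0.6271, 0.2421]), np.float64(168.2), [np.float64(0.008), np.float64(0.015)])
grey [ 29.7 126.4] [153.7   4.4] (array([0.6054, 0.2818]), np.float64(2.5), [np.float64(0.004), np.float64(0.126)])
grey [  9.7 133.9] [162.5  35.6] (array([0.5984, 0.3011]), np.float64(2.6), [np.float64(0.031), np.float64(0.134)])
```

Request:
arm_command([
  [[0.001,-0.007,0.02,0,0,-6.5,0.55],[0,0,0.04,0,0,-6,0.55],[0,0,0.04,0,0,0,0.55],[0,0,0.013,0,0,0,0.55],[0,0,0,0,0,0,0.55],[0,0,0,0,0,0,0],[0,0,0,0,0,0,0],[0,0,0,0,0,0,0],[0,0,-0.03,0,0,0,0],[0,0,-0.06,0,0,6.5,0],[0,0,-0.05,0,0,6,0],[0,0,0,0,0,0,0]],
])

```text
time: 16.12
tcp_pos: [0.553, 0.1012, 0.1511]
tool_rot: [-0.001, 1.0, -0.001, 0.004]
force: [0.5, 0.7, -1.4]
grip_width: 0.0218
gripper_force: 59.4
```

Request:
arm_command([
  [[0.0077,-0.052,0,0,0,0,0],[0.0077,-0.052,0,0,0,0,0],[0.0077,-0.052,0,0,0,0,0],[0.0077,-0.052,0,0,0,0,0],[0.0077,-0.052,0,0,0,0,0],[0.0075,-0.052,0,0,0,0,0],[0,0,0,0,0,0,0],[0,0,0,0,0,0,0]],
])

```text
time: 17.12
tcp_pos: [0.5963, 0.4119, 0.1452]
tool_rot: [0.001, 1.0, 0.0, -0.001]
force: [0.6, -0.4, -1.3]
grip_width: 0.0217
gripper_force: 59.4
```

Request:
arm_command([
  [[0,0,0.055,0,0,0,0],[0,0,0.055,0,0,0,0],[0,0,0.025,0,0,0,0],[0,0,0,0,0,0,0],[0,0,0,0,0,0,0.35],[0,0,0,0,0,0,0.35],[0,0,-0.05,0,0,0,0.35],[0,0,-0.06,0,0,0,0.35],[0,0,0,0,0,0,0.35]],
])

```text
time: 18.25
tcp_pos: [0.5997, 0.414, 0.1277]
tool_rot: [-0.003, 1.0, -0.0, 0.004]
force: [0.1, -0.4, 0.2]
grip_width: 0.03
gripper_force: 0.0
```

Run:
```python
from h import *
c=cap('wrist'); print(c['s']['grip_width'],c['s']['tcp_pos'])
handles(c,.012); save(c,'w6.png',1)
```

```text
0.029977573707458256 [0.59971605 0.41400418 0.12771995]
red [428.  318.5] [0.4505 0.2198]
red [314.8 156.1] [0.6334 0.3584]
red [290.3 155.7] [0.6338 0.381 ]
yel [273.2 161.3] [0.6285 0.3966]
yel [247.6 161. ] [0.6288 0.4204]
```

View pics/w6.png

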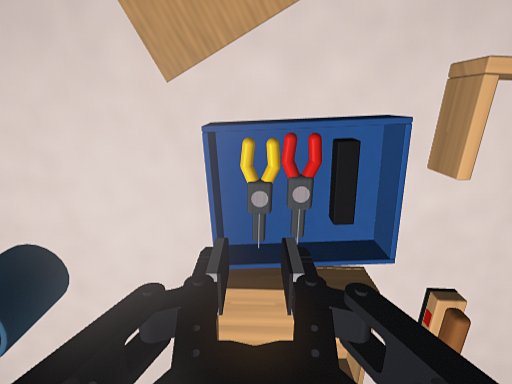

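Three items lie flat in the blue bin: yellow at (259,198), red at (300,194), bar at (345,180). Next are the last red pliers.

Request:
arm_command([
  [[-0.0229,0.047,0,0,0,0,0.55],[-0.0229,0.047,0,0,0,0,0.55],[-0.0229,0.047,0,0,0,0,0.55],[-0.0229,0.047,0,0,0,0,0.55],[-0.0229,0.047,0,0,0,0,0.55],[-0.0229,0.047,0,0,0,0,0.55],[-0.0229,0.047,0,0,0,0,0.55],[0,0,0,0,0,0,0.55],[0,0,0,0,0,0,0.55]],
])

```text
time: 19.42
tcp_pos: [0.4363, 0.0838, 0.1211]
tool_rot: [-0.0, 1.0, -0.0, -0.0]
force: [0.4, 0.7, 0.2]
grip_width: 0.0469
gripper_force: 0.0
```

Run:
```python
from h import *
c=cap('wrist'); print(c['s']['grip_width'],c['s']['tcp_pos'],c['s']['qpos'].round(2))
handles(c)
g=np.array(c['pixels']).astype(int)
gm=(g.max(2)-g.min(2)<25)&(g.max(2)<140)
for r,q in blobs(c,gm,60): print('grey',np.round(r[0],1),np.round(r[1],1),rectw(c,r,.01))
save(c,'w7.png',1)
import pickle; pickle.dump(c,open('w7.pkl','wb'))
```

```text
0.04691670197528288 [0.43629534 0.08384119 0.12105682] [-0.37  0.4   0.11  2.17 -0.07  0.58 -1.78]
red [269.6 183.7] [0.4431 0.0689]
yel [380.5  51.5] [ 0.5556 -0.02  ]
grey [255.5 311.5] [143. 495.] (array([0.2881, 0.0823]), np.float64(90.0), [np.float64(0.202), np.float64(0.495)])
grey [259.  230.5] [61. 24.] (array([0.3945, 0.0788]), np.float64(1.0), [np.float64(0.023), np.float64(0.067)])
grey [119.2 179.1] [54.5 14.5] (array([0.4477, 0.2089]), np.float64(8.3), [np.float64(0.014), np.float64(0.051)])
grey [366.3 174. ] [60.3  3.3] (array([ 0.4522, -0.0203]), np.float64(10.8), [np.float64(0.003), np.float64(0.058)])
grey [136.7 165.4] [74.9 32.1] (array([0.4602, 0.1906]), np.float64(28.7), [np.float64(0.03), np.float64(0.065)])
grey [ 6.5 49.5] [45. 13.] (array([0.5564, 0.2835]), np.float64(164.7), [np.float64(0.01), np.float64(0.034)])
grey [375.8  52.9] [ 4.8 81.7] (array([ 0.553, -0.015]), np.float64(176.3), [np.float64(0.004), np.float64(0.059)])
grey [ 8.3 40. ] [71.8  5.1] (array([0.5628, 0.28  ]), np.float64(2.6), [np.float64(0.004), np.float64(0.049)])
```

View pics/w7.png

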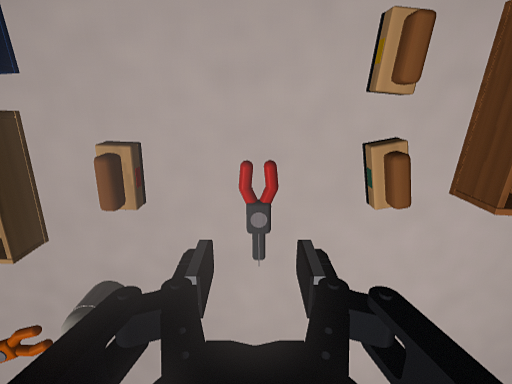

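The wrist view shows the red pliers have shifted: the pin is now at (259,219), or about (0.410,0.079), at an angle of about 1°. I'll grip just ahead of the pivot, at x≈0.42, to stay in reach.

Request:
arm_command([
  [[-0.016,0.005,0,0,0,0,0.55],[0,0,0.05,0,0,0,0.55],[0,0,0.05,0,0,0,0.55],[0,0,0.014,0,0,0,0.55],[0,0,0,0,0,0,0.55],[0,0,0,0,0,0,0.55]],
])

```text
time: 20.23
tcp_pos: [0.4207, 0.0793, 0.0076]
tool_rot: [-0.0, 1.0, 0.0, 0.0]
force: [0.7, -0.2, 0.0]
grip_width: 0.0468
gripper_force: 0.0
```

Request:
arm_command([
  [[0,0,0,0,0,0,0],[0,0,0,0,0,0,0],[0,0,0,0,0,0,0],[0,0,0,0,0,0,0]],
])

```text
time: 20.72
tcp_pos: [0.421, 0.0792, 0.0084]
tool_rot: [-0.001, 1.0, -0.0, 0.001]
force: [-0.8, 1.1, 10.3]
grip_width: 0.0221
gripper_force: 62.7
```

Request:
arm_command([
  [[0,0,-0.03,0,0,0,0],[0,0,-0.06,0,0,0,0],[0,0,-0.06,0,0,0,0],[0.0266,-0.0449,0,0,0,0,0],[0.0266,-0.0449,0,0,0,0,0],[0.0266,-0.0449,0,0,0,0,0],[0.0266,-0.0449,0,0,0,0,0],[0.0266,-0.0449,0,0,0,0,0],[0.0266,-0.0449,0,0,0,0,0],[0.0264,-0.0446,0,0,0,0,0],[0,0,0,0,0,0,0],[0,0,0,0,0,0,0]],
])

```text
time: 22.22
tcp_pos: [0.606, 0.392, 0.1572]
tool_rot: [0.0, 1.0, -0.0, -0.0]
force: [0.1, -0.4, -0.5]
grip_width: 0.0212
gripper_force: 62.4
```

Request:
arm_command([
  [[0,0,0.055,0,0,0,0],[0,0,0.055,0,0,0,0],[0,0,0.015,0,0,0,0],[0,0,0,0,0,0,0]],
])

```text
time: 22.72
tcp_pos: [0.6065, 0.3918, 0.0328]
tool_rot: [0.0, 1.0, -0.001, -0.0]
force: [0.0, -0.4, -0.2]
grip_width: 0.0217
gripper_force: 62.4
```

Request:
arm_command([
  [[0,0,0.003,0,0,0,0],[0,0,0,0,0,0,0.38],[0,0,0,0,0,0,0.38],[0,0,-0.05,0,0,0,0.38],[0,0,-0.06,0,0,0,0.38],[0,0,-0.01,0,0,0,0.4],[0,0,0,0,0,0,0.4]],
])

```text
time: 23.6
tcp_pos: [0.6067, 0.3928, 0.1505]
tool_rot: [-0.001, 1.0, -0.0, 0.001]
force: [0.1, -0.8, -1.0]
grip_width: 0.0343
gripper_force: 0.0
```

Run:
```python
from h import *
c=cap('wrist'); print(c['s']['grip_width'],c['s']['tcp_pos'])
handles(c,.02); save(c,'w8.png',1)
import pickle
w=pickle.load(open('w7.pkl','rb')); d=cap('side'); pickle.dump(d,open('d8.pkl','wb')); s=cap('scene'); 
# stamp ridge tops: brown mask
def brown(c,roi):
    h=cv2.cvtColor(np.array(c['pixels']),cv2.COLOR_RGB2HSV).astype(int)
    m=(h[...,0]>6)&(h[...,0]<14)&(h[...,1]>130)&(h[...,2]<175)
    return blobs(c,m,25,roi)
for n,cc,roi,amin in (('w7',w,(80,0,450,220),0),('side',d,(235,170,300,265),0),('scene',s,(205,135,300,225),0)):
    for r,q in brown(cc,roi): print(n,np.round(r[0],1),np.round(r[1],1),rectw(cc,r,.044))
```

```text
0.03432355307477151 [0.60670912 0.39282075 0.15045513]
red [242.7 164. ] [0.629  0.4039]
red [288.3 158. ] [0.635  0.3593]
red [267.1 161.3] [0.6318 0.38  ]
yel [252.5 160.5] [0.6326 0.3943]
yel [226.5 162.9] [0.6302 0.4198]
w7 [104.  185.9] [49.8 11.4] (array([0.4514, 0.2053]), np.float64(178.7), [np.float64(0.009), np.float64(0.042)])
w7 [398.3 180.5] [57.1 25.6] (array([ 0.4557, -0.0328]), np.float64(12.1), [np.float64(0.02), np.float64(0.049)])
w7 [413.8  47.2] [29.3 79.6] (array([ 0.5519, -0.0279]), np.float64(173.3), [np.float64(0.02), np.float64(0.048)])
```

View pics/w8.png

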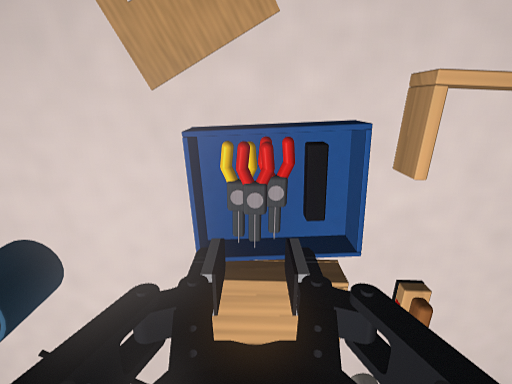

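All pliers and the bar are in the blue bin. Now the stamps, starting with the red one near (0.451,0.208).

Request:
arm_command([
  [[-0.0312,0.037,0,0,0,0,0.5],[-0.0312,0.037,0,0,0,0,0.5],[-0.0312,0.037,0,0,0,0,0.5],[-0.0312,0.037,0,0,0,0,0.5],[-0.0312,0.037,0,0,0,0,0.5],[0,0,0,0,0,0,0.5],[0,0,0,0,0,0,0.5]],
])

```text
time: 24.62
tcp_pos: [0.4506, 0.2081, 0.1489]
tool_rot: [-0.0, 1.0, -0.0, -0.0]
force: [-0.5, -0.2, -0.2]
grip_width: 0.0427
gripper_force: 0.0
```

```bash
cat >> h.py <<'E'
def brown(c,roi=None,z=.044):
    h=cv2.cvtColor(np.array(c['pixels']),cv2.COLOR_RGB2HSV).astype(int)
    m=(h[...,0]>4)&(h[...,0]<15)&(h[...,1]>110)&(h[...,2]<185)
    for r,q in blobs(c,m,60,roi): print('brown',np.round(r[0],1),np.round(r[1],1),rectw(c,r,z))
E
python3 - <<'E'
from h import *
c=cap('wrist'); print(c['s']['grip_width'],c['s']['tcp_pos'])
brown(c); save(c,'w9.png',1)
E
```

```text
0.042669492719262576 [0.45056889 0.20810091 0.14887604]
brown [219.  336.5] [ 9. 20.] (array([0.2833, 0.2469]), np.float64(90.0), [np.float64(0.013), np.float64(0.022)])
brown [256.5 190.5] [16.1 45.3] (array([0.4529, 0.2057]), np.float64(177.8), [np.float64(0.014), np.float64(0.044)])
brown [503. 187.] [50. 16.] (array([ 0.4562, -0.0202]), np.float64(16.1), [np.float64(0.014), np.float64(0.05)])
```

Request:
arm_command([
  [[0.002,0.002,0.03,0,0,2,0.5],[0,0,0.05,0,0,0,0.5],[0,0,0.042,0,0,0,0.5],[0,0,0,0,0,0,0.5],[0,0,0,0,0,0,0.5],[0,0,0,0,0,0,0],[0,0,0,0,0,0,0],[0,0,0,0,0,0,0],[0,0,0,0,0,0,0],[0,0,-0.03,0,0,0,0],[0,0,-0.06,0,0,-2,0],[0,0,-0.04,0,0,0,0]],
])

```text
time: 26.18
tcp_pos: [0.4529, 0.2058, 0.1606]
tool_rot: [-0.001, 1.0, -0.0, 0.001]
force: [0.7, 0.9, -0.6]
grip_width: 0.0144
gripper_force: 59.1
```

Request:
arm_command([
  [[-0.002,-0.06,0,0,0,0,0],[-0.002,-0.057,0,0,0,0,0],[0,0,0,0,0,0,0],[0,0,0,0,0,0,0]],
])

```text
time: 26.68
tcp_pos: [0.4483, 0.3222, 0.1578]
tool_rot: [0.0, 1.0, -0.0, 0.0]
force: [0.2, -0.1, -1.1]
grip_width: 0.0147
gripper_force: 59.1
```

Request:
arm_command([
  [[0,-0.004,0.05,0,0,0,0],[0,0,0.05,0,0,0,0],[0,0,0.022,0,0,0,0],[0,0,0,0,0,0,0],[0,0,0.001,0,0,0,0.42],[0,0,0,0,0,0,0.42],[0,0,-0.03,0,0,0,0.42],[0,0,-0.06,0,0,0,0.42],[0,0,-0.03,0,0,0,0.42]],
])

```text
time: 27.8
tcp_pos: [0.4496, 0.3263, 0.1582]
tool_rot: [-0.001, 1.0, -0.001, 0.002]
force: [-0.1, 0.1, -0.8]
grip_width: 0.0361
gripper_force: 0.0
```

Request:
arm_command([
  [[0.0015,0.06,0,0,0,0,0.5],[0.0015,0.06,0,0,0,0,0.5],[0.0015,0.06,0,0,0,0,0.5],[0.001,0.06,0,0,0,0,0.5],[0.001,0.06,0,0,0,0,0.5],[0.001,0.059,0,0,0,0,0.5],[0,0,0,0,0,0,0.5],[0,0,0,0,0,0,0.5]],
])

```text
time: 28.8
tcp_pos: [0.4557, -0.0326, 0.155]
tool_rot: [-0.0, 1.0, -0.001, 0.001]
force: [0.6, -0.5, 0.7]
grip_width: 0.0427
gripper_force: 0.0
```

Run:
```python
from h import *
c=cap('wrist'); print(c['s']['grip_width'],c['s']['tcp_pos'])
brown(c,(0,0,390,384)); 
d=cap('side'); brown(d,(205,260,292,346))
```

```text
0.04273551597349259 [ 0.45566078 -0.03258129  0.15495229]
brown [258.9 192.3] [45.7 15.3] (array([ 0.4544, -0.0374]), np.float64(11.4), [np.float64(0.014), np.float64(0.045)])
brown [254.5  80.1] [19.2 60.3] (array([ 0.5525, -0.0333]), np.float64(174.9), [np.float64(0.015), np.float64(0.047)])
brown [356.5 123.5] [199.  67.] (array([ 0.5087, -0.1234]), np.float64(8.6), [np.float64(0.053), np.float64(0.173)])
brown [349.    4.5] [ 9. 76.] (array([ 0.6073, -0.1064]), np.float64(89.9), [np.float64(0.006), np.float64(0.058)])
```

Request:
arm_command([
  [[-0.001,0.003,0.03,0,0,-5.5,0.5],[0,0,0.05,0,0,-5.5,0.5],[0,0,0.048,0,0,0,0.5],[0,0,0,0,0,0,0.5],[0,0,0,0,0,0,0.5],[0,0,0,0,0,0,0],[0,0,0,0,0,0,0],[0,0,0,0,0,0,0],[0,0,0,0,0,0,0],[0,0,-0.03,0,0,0,0],[0,0,-0.06,0,0,5.5,0],[0,0,-0.04,0,0,5.5,0]],
])

```text
time: 30.4
tcp_pos: [0.4551, -0.0354, 0.1594]
tool_rot: [-0.0, 1.0, -0.002, 0.001]
force: [0.6, -0.2, -0.5]
grip_width: 0.0142
gripper_force: 59.6
```

Request:
arm_command([
  [[-0.001,-0.06,0,0,0,0,0],[-0.001,-0.06,0,0,0,0,0],[-0.001,-0.06,0,0,0,0,0],[-0.001,-0.06,0,0,0,0,0],[-0.001,-0.06,0,0,0,0,0],[-0.001,-0.06,0,0,0,0,0],[-0.001,-0.05,0,0,0,0,0],[0,0,0,0,0,0,0],[0,0,0,0,0,0,0]],
])

```text
time: 31.52
tcp_pos: [0.4478, 0.3738, 0.1568]
tool_rot: [0.0, 1.0, -0.0, 0.0]
force: [0.7, -0.9, -1.6]
grip_width: 0.0142
gripper_force: 59.6
```

Request:
arm_command([
  [[0,-0.004,0.05,0,0,0,0],[0,0,0.05,0,0,0,0],[0,0,0.021,0,0,0,0],[0,0,0,0,0,0,0],[0,0,0.001,0,0,0,0.42],[0,0,0,0,0,0,0.42],[0,0,-0.03,0,0,0,0.42],[0,0,-0.06,0,0,0,0.42],[0,0,-0.03,0,0,0,0.42]],
])

```text
time: 32.65
tcp_pos: [0.4489, 0.3792, 0.158]
tool_rot: [-0.002, 1.0, -0.0, 0.002]
force: [-0.6, 0.1, -0.7]
grip_width: 0.0358
gripper_force: 0.0
```

Request:
arm_command([
  [[0.0149,0.058,0,0,0,0,0.5],[0.0149,0.058,0,0,0,0,0.5],[0.0149,0.058,0,0,0,0,0.5],[0.0149,0.058,0,0,0,0,0.5],[0.0149,0.058,0,0,0,0,0.5],[0.0149,0.058,0,0,0,0,0.5],[0.0149,0.058,0,0,0,0,0.5],[0,0,0,0,0,0,0.5],[0,0,0,0,0,0,0.5]],
])

```text
time: 33.78
tcp_pos: [0.5519, -0.0273, 0.1547]
tool_rot: [-0.0, 1.0, -0.001, 0.0]
force: [-0.5, 0.7, -0.6]
grip_width: 0.0425
gripper_force: 0.0
```

Run:
```python
from h import *
c=cap('wrist'); print(c['s']['grip_width'],c['s']['tcp_pos'])
brown(c,(180,80,340,270)); save(c,'w10.png',1.2)
import pickle; pickle.dump(c,open('w10.pkl','wb'))
```

```text
0.04246091981626718 [ 0.55194183 -0.02725157  0.1547037 ]
brown [260.1 188.6] [16.7 45.8] (array([ 0.5544, -0.0331]), np.float64(174.3), [np.float64(0.015), np.float64(0.045)])
brown [332.5 215.5] [109.  15.] (array([ 0.5238, -0.1037]), np.float64(5.4), [np.float64(0.014), np.float64(0.115)])
brown [324.5 111.5] [25. 31.] (array([ 0.6242, -0.0882]), np.float64(89.9), [np.float64(0.021), np.float64(0.026)])
brown [326.  85.] [ 8. 28.] (array([ 0.6456, -0.0877]), np.float64(89.9), [np.float64(0.006), np.float64(0.023)])
```

View pics/w10.png

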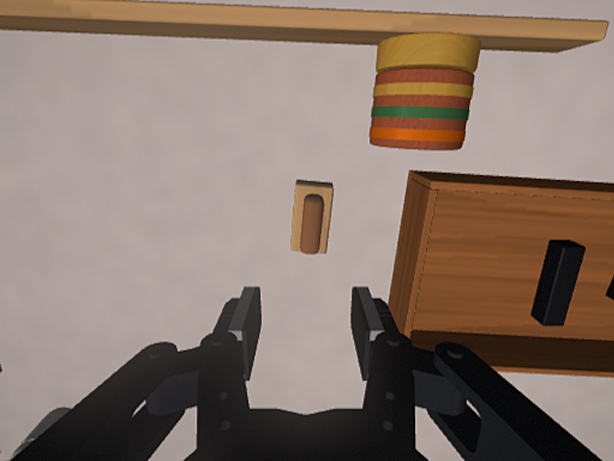

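The yellow stamp is straight ahead at (312,220)/1.2, and the jar is at (422,92)/1.2 beside the rail, clear of the box.

Request:
arm_command([
  [[0.002,0.005,0.03,0,0,5.5,0.5],[0,0,0.05,0,0,0,0.5],[0,0,0.048,0,0,0,0.5],[0,0,0,0,0,0,0.5],[0,0,0,0,0,0,0.5],[0,0,0,0,0,0,0],[0,0,0,0,0,0,0],[0,0,0,0,0,0,0],[0,0,0,0,0,0,0],[0,0,-0.03,0,0,0,0],[0,0,-0.06,0,0,-5.5,0],[0,0,-0.04,0,0,0,0]],
])

```text
time: 35.33
tcp_pos: [0.5547, -0.0327, 0.1598]
tool_rot: [0.0, 1.0, 0.0, 0.002]
force: [1.0, 0.1, -0.7]
grip_width: 0.0145
gripper_force: 59.2
```

Request:
arm_command([
  [[-0.0132,-0.0567,0,0,0,0,0],[-0.0132,-0.0567,0,0,0,0,0],[-0.0132,-0.0567,0,0,0,0,0],[-0.0132,-0.0567,0,0,0,0,0],[-0.0132,-0.0567,0,0,0,0,0],[-0.0132,-0.0567,0,0,0,0,0],[-0.0132,-0.0567,0,0,0,0,0],[-0.0132,-0.0567,0,0,0,0,0],[0,0,0,0,0,0,0],[0,0,0,0,0,0,0]],
])

```text
time: 36.58
tcp_pos: [0.4487, 0.4207, 0.1569]
tool_rot: [0.0, 1.0, -0.0, 0.0]
force: [-0.0, -1.0, -0.7]
grip_width: 0.0142
gripper_force: 59.1
```

Request:
arm_command([
  [[0,0.003,0.05,0,0,0,0],[0,0,0.05,0,0,0,0],[0,0,0.021,0,0,0,0],[0,0,0,0,0,0,0],[0,0,0.001,0,0,0,0.3],[0,0,0,0,0,0,0.3],[0,0,-0.03,0,0,0,0.3],[0,0,-0.06,0,0,0,0.3],[0,0,-0.06,0,0,0,0.3]],
])

```text
time: 37.7
tcp_pos: [0.4486, 0.4179, 0.1866]
tool_rot: [-0.0, 1.0, -0.0, 0.0]
force: [0.6, 0.6, 0.3]
grip_width: 0.0256
gripper_force: 0.0
```

Run:
```python
from h import *
import pickle
c=cap('wrist'); print(c['s']['grip_width'],c['s']['tcp_pos'])
d=cap('side'); s=cap('scene'); w=pickle.load(open('w10.pkl','rb'))
save(d,'d11.png',2,(130,60,400,350))
# jar from w10: px at 1.2 scale; rail
for n,u,v,z in(('jar left sil',370/1.2,140/1.2,.034),('jar right sil',464/1.2,140/1.2,.034),('jar near top',418/1.2,150/1.2,.04),('jar left lid',377/1.2,40/1.2,.034),('jar right lid',480/1.2,40/1.2,.034),('rail top near face A',600/1.2,46/1.2,.045),('rail top near face B',0,29/1.2,.045)):
    print(n,onz(w,u,v,z).round(3))
# stop corner from w4 view (1.5x)
w4=pickle.load(open('w4.pkl','rb'))
for u,v in((504,244),(527,258),(552,127),(520,122)): print('stop',onz(w4,u/1.5,v/1.5,.045 if v!=258 else .045).round(3))
```

```text
0.025620937422196035 [0.44860047 0.41789479 0.18660042]
jar left sil [ 0.62  -0.076  0.034]
jar right sil [ 0.619 -0.147  0.034]
jar near top [ 0.613 -0.111  0.04 ]
jar left lid [ 0.686 -0.077  0.034]
jar right lid [ 0.686 -0.148  0.034]
rail top near face A [ 0.68  -0.223  0.045]
rail top near face B [0.69  0.171 0.045]
stop [0.629 0.257 0.045]
stop [0.62  0.242 0.045]
stop [0.699 0.236 0.045]
stop [0.702 0.255 0.045]
```

View pics/d11.png

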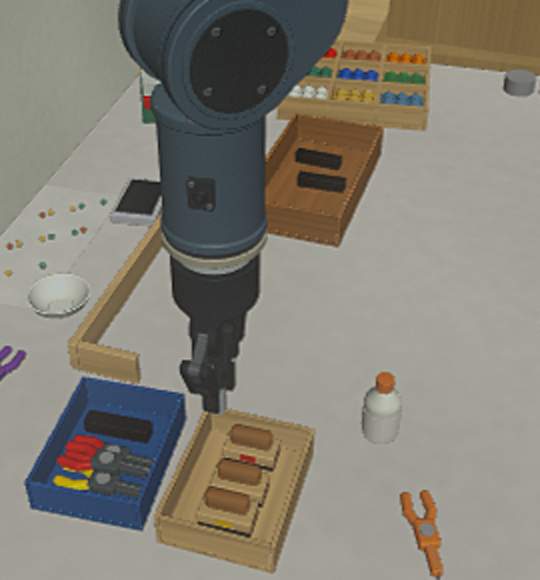

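All three stamps stand in the pale bin, and the blue bin holds the bar and three pliers. Now to a spot behind the jar with the fingers shut.

Request:
arm_command([
  [[0.018,0.0553,0,0,0,0,0],[0.018,0.0553,0,0,0,0,0],[0.018,0.0553,0,0,0,0,0],[0.018,0.0553,0,0,0,0,0],[0.018,0.0553,0,0,0,0,0],[0.018,0.0553,0,0,0,0,0],[0.018,0.0553,0,0,0,0,0],[0.018,0.0553,0,0,0,0,0],[0.018,0.0553,0,0,0,0,0],[0.018,0.0553,0,0,0,0,0],[0.017,0.055,0,0,0,0,0],[0,0,0,0,0,1.5,0]],
])

```text
time: 39.35
tcp_pos: [0.6442, -0.1966, 0.1831]
tool_rot: [0.002, 1.0, -0.017, -0.001]
force: [0.0, 1.3, -1.2]
grip_width: 0.0003
gripper_force: 0.0
```

Request:
arm_command([
  [[0,0,0,0,0,0,0],[0,0,0,0,0,0,0]],
])

```text
time: 39.6
tcp_pos: [0.6452, -0.188, 0.184]
tool_rot: [-0.001, 1.0, -0.012, -0.0]
force: [0.8, -0.4, -0.2]
grip_width: 0.0001
gripper_force: 0.0
```

Run:
```python
from h import *
c=cap('wrist'); print(c['s']['grip_width'],c['s']['tcp_pos'],c['s']['tool_rot']); save(c,'w12.png',1)
import pickle; pickle.dump(c,open('w12.pkl','wb'))
```

```text
0.00011011563412105539 [ 0.64517862 -0.18803786  0.18398725] [-5.23009339e-04  9.99926779e-01 -1.20853789e-02 -3.27867025e-04]
```

View pics/w12.png

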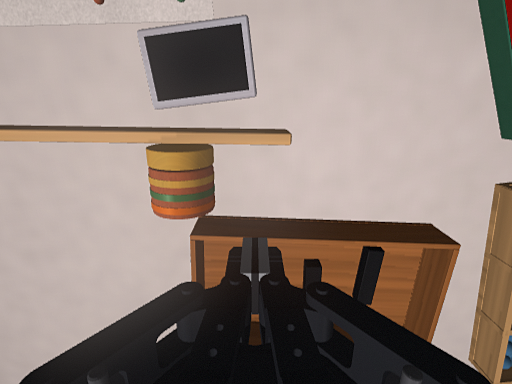

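Run:
```python
from h import *
import pickle
c=pickle.load(open('w12.pkl','rb'))
for n,u,v,z in(('boxrim',270,219,.056),('boxrim corner',193,216,.056),('jarR',215,182,.034),('jarL',149,182,.034),('jar near',182,218,.05),('railA',286,145,.045),('railB',0,140,.045)): print(n,onz(c,u,v,z).round(3))
for n,z in(('tip',.01),('mid',.045)): print(n,proj(c,[.645,-.188,z]).round())
```

```text
boxrim [ 0.609 -0.204  0.056]
boxrim corner [ 0.614 -0.124  0.056]
jarR [ 0.644 -0.146  0.034]
jarL [ 0.646 -0.075  0.034]
jar near [ 0.61  -0.111  0.05 ]
railA [ 0.684 -0.221  0.045]
railB [0.695 0.062 0.045]
tip [254. 175.]
mid [254. 183.]
```

Request:
arm_command([
  [[0.001,0,0.05,0,0,0.6,0],[0,0,0.06,0,0,0,0],[0,0,0.045,0,0,0,0],[0,0,0.016,0,0,0,0],[0,0,0,0,0,0,0],[0,-0.006,0,0,0,0,0],[0,-0.006,0,0,0,0,0],[0,-0.005,0,0,0,0,0],[0,-0.004,0,0,0,0,0],[0,-0.004,0,0,0,0,0],[0,-0.004,0,0,0,0,0],[0,-0.004,0,0,0,0,0]],
])

```text
time: 41.15
tcp_pos: [0.6477, -0.1589, 0.0147]
tool_rot: [0.001, 1.0, -0.019, 0.001]
force: [-4.9, -6.5, 17.2]
grip_width: 0.0
gripper_force: 0.0
```

Request:
arm_command([
  [[0,-0.005,0,0,0,0,0],[0,-0.005,0,0,0,0,0],[0,-0.006,0,0,0,0,0],[0,-0.006,0,0,0,0,0],[0,-0.006,0,0,0,0,0],[0,-0.006,0,0,0,0,0],[0,-0.006,0,0,0,0,0],[0,-0.006,0,0,0,0,0]],
])

```text
time: 42.15
tcp_pos: [0.6519, -0.1179, 0.0177]
tool_rot: [0.004, 1.0, -0.021, 0.004]
force: [2.0, -8.6, 5.4]
grip_width: 0.0003
gripper_force: 0.3
```

Run:
```python
from h import *
import pickle
c=cap('wrist'); print(c['s']['tcp_pos'],c['s']['force'],c['s']['tool_rot']); save(c,'w13.png',1)
```

```text
[ 0.65194964 -0.11790966  0.01768573] [ 2.016062   -8.62389555  5.42389323] [ 0.00373078  0.99976619 -0.02092504  0.00397295]
```

View pics/w13.png

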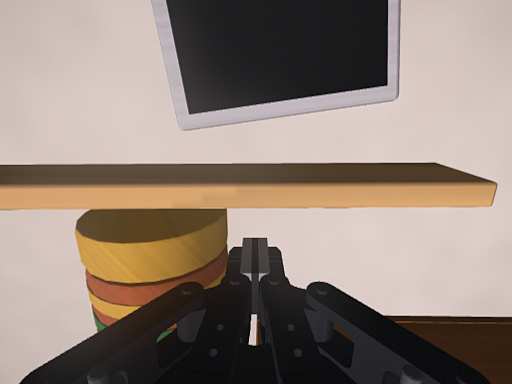

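The wrist view shows the jar's lid end at (150,215) touching the rail, but the upward force suggests the knuckles were rubbing on the jar's top. I'll back off, rise and measure the jar's pose before pushing from higher.

Request:
arm_command([
  [[0,0.006,0,0,0,0,0],[0,0.006,-0.01,0,0,0,0],[0,0.004,-0.05,0,0,0,0],[0,0,-0.06,0,0,0,0],[0,0,-0.05,0,0,0,0],[0,0,0,0,0,0,0],[0,0,0,0,0,0,0]],
])

```text
time: 43.08
tcp_pos: [0.6482, -0.1267, 0.183]
tool_rot: [-0.0, 1.0, -0.018, -0.0]
force: [-0.4, -0.7, -0.4]
grip_width: 0.0003
gripper_force: 0.0
```

```bash
cat >> h.py <<'E'
def jar(c,roi=(60,60,400,300)):
    h=cv2.cvtColor(np.array(c['pixels']),cv2.COLOR_RGB2HSV).astype(int)
    m=(h[...,1]>110)&(h[...,2]>60)
    m&=~((h[...,0]>8)&(h[...,0]<19)&(h[...,1]<140))
    bl=blobs(c,m,300,roi)
    for r,q in bl:
        print('blob',np.round(r[0],1),np.round(r[1],1),r[2],rectw(c,r,.034))
        x=q[:,0,0];y=q[:,0,1]
        ys=np.unique(y)
        print([(int(k),int(x[y==k].min()),int(x[y==k].max())) for k in ys[::max(1,len(ys)//10)]])
E
python3 - <<'E'
from h import *
c=cap('wrist'); print(c['s']['tcp_pos'],c['s']['force']); jar(c); save(c,'w14.png')
import pickle; pickle.dump(c,open('w14.pkl','wb'))
E
```

```text
[ 0.64816672 -0.12666495  0.1829927 ] [-0.41277598 -0.74491197 -0.3917128 ]
blob [334. 269.] [133.5  60.2] 1.3971810340881348 (array([ 0.5336, -0.2184]), np.float64(86.4), [np.float64(0.083), np.float64(0.154)])
[(238, 268, 274), (244, 269, 400), (250, 280, 400), (256, 283, 400), (262, 284, 400), (268, 285, 400), (274, 286, 400), (280, 289, 400), (286, 293, 400), (292, 343, 400), (298, 370, 400)]
blob [202.3 210.3] [21.6 62.1] 87.08915710449219 (array([ 0.6159, -0.068 ]), np.float64(91.0), [np.float64(0.026), np.float64(0.068)])
[(198, 231, 232), (200, 227, 231), (202, 172, 229), (204, 171, 233), (206, 171, 233), (208, 172, 232), (210, 172, 230), (212, 173, 229), (214, 174, 226), (216, 175, 224), (218, 178, 219), (220, 184, 211)]
blob [197.3 175.1] [64.2 44.1] 2.009553909301758 (array([ 0.6558, -0.0666]), np.float64(85.9), [np.float64(0.049), np.float64(0.066)])
[(152, 166, 167), (156, 166, 223), (160, 167, 221), (164, 167, 223), (168, 169, 221), (172, 169, 212), (176, 169, 215), (180, 169, 220), (184, 169, 223), (188, 170, 229), (192, 171, 225), (196, 183, 209)]
```

Run:
```python
from h import *
import pickle
for f,pts in(('w14.pkl',None),('w12.pkl',None)):
    c=pickle.load(open(f,'rb')); p=np.array(c['pixels']); h=cv2.cvtColor(p,cv2.COLOR_RGB2HSV).astype(int)
    u0=200 if f=='w14.pkl' else 182
    L=[];Rr=[]
    for v in range(160,208,4):
        sat=cv2.GaussianBlur(h[v:v+1,:,1].astype(np.float32),(3,1),0)[0]
        l=u0
        while sat[l]>60: l-=1
        r=u0
        while sat[r]>60: r+=1
        L.append((l,v));Rr.append((r,v))
    for n,E in(('L',L),('R',Rr)):
        W=np.array([onz(c,u,v,.04)[:2] for u,v in E]); k=np.polyfit(W[:,0],W[:,1],1); res=W[:,1]-np.polyval(k,W[:,0])
        print(f,n,'slope deg',np.degrees(np.arctan(k[0])).round(2),'y at .645',np.polyval(k,.645).round(4),abs(res).max().round(4))
    # near end & rail face along column
    for u in (u0-150 if u0>190 else 40, 280):
        col=p[100:240,u].astype(int); print(u,[int(a[0]-a[2]) for a in col[::4]])
```

```text
w14.pkl L slope deg -1.32 y at .645 -0.0352 0.0009
w14.pkl R slope deg -3.64 y at .645 -0.1035 0.0054
50 [19, 19, 19, 20, 21, 20, 21, 21, 24, 91, 85, 80, 21, 20, 21, 20, 20, 20, 19, 19, 19, 20, 21, 20, 20, 19, 20, 20, 19, 19, 17, 19, 18, 19, 19]
280 [2, 21, 19, 21, 20, 20, 20, 21, 27, 89, 92, 100, 21, 20, 21, 21, 20, 21, 20, 21, 21, 20, 22, 21, 19, 21, 20, 21, 21, 22, 22, 26, 26, 28, 25]
w12.pkl L slope deg -1.94 y at .645 -0.0764 0.0012
w12.pkl R slope deg -2.21 y at .645 -0.1462 0.0018
40 [20, 19, 20, 21, 21, 21, 20, 24, 95, 89, 94, 21, 20, 20, 19, 20, 21, 21, 19, 20, 20, 20, 20, 19, 20, 18, 19, 20, 19, 20, 19, 19, 19, 18, 19]
280 [20, 21, 21, 21, 21, 22, 22, 21, 28, 94, 94, 77, 21, 21, 21, 20, 21, 21, 20, 20, 22, 21, 21, 22, 20, 21, 21, 21, 21, 20, 33, 26, 27, 30, 29]
```

The jar's axis is still square to the rail (about −2°) and its centre is at y≈−0.069. Pushing again with the fingertips at 28 mm height.

Request:
arm_command([
  [[0,0,0.06,0,0,0,0],[0,0,0.06,0,0,0,0],[0,0,0.035,0,0,0,0],[0,0,0,0,0,0,0],[0,-0.004,0,0,0,0,0],[0,-0.004,0,0,0,0,0],[0,-0.004,0,0,0,0,0],[0,-0.004,0,0,0,0,0],[0,-0.005,0,0,0,0,0],[0,-0.006,0,0,0,0,0],[0,-0.007,0,0,0,0,0],[0,-0.008,0,0,0,0,0]],
])

```text
time: 44.62
tcp_pos: [0.6502, -0.0844, 0.0282]
tool_rot: [-0.0, 1.0, -0.019, -0.0]
force: [-0.5, -1.0, 1.0]
grip_width: 0.0001
gripper_force: 0.1
```

Request:
arm_command([
  [[0,-0.008,0,0,0,0,0],[0,-0.008,0,0,0,0,0],[0,-0.008,0,0,0,0,0],[0,-0.008,0,0,0,0,0]],
])

```text
time: 45.12
tcp_pos: [0.6515, -0.0524, 0.0283]
tool_rot: [0.0, 1.0, -0.019, 0.0]
force: [-0.1, -0.2, 0.6]
grip_width: 0.0001
gripper_force: 0.1
```

```bash
cat > jj.py <<'E'
from h import *
c=cap('wrist'); print(c['s']['tcp_pos'].round(4),c['s']['force'].round(1),c['s']['tool_rot'].round(4))
h=cv2.cvtColor(np.array(c['pixels']),cv2.COLOR_RGB2HSV).astype(int)
# left edge rows: extent of saturated region
for v in range(150,330,15):
    sat=h[v,:,1]>60; idx=np.where(sat)[0]
    if len(idx): print(v,idx.min(),idx.max(),[onz(c,idx.min(),v,.034)[:2].round(3).tolist()])
E
python3 jj.py
```

```text
[ 0.6515 -0.0524  0.0283] [-0.1 -0.2  0.6] [ 0.      0.9998 -0.0185  0.    ]
165 0 511 [[0.707, 0.07]]
180 0 511 [[0.7, 0.073]]
195 104 227 [[0.69, 0.022]]
210 89 229 [[0.682, 0.032]]
225 90 229 [[0.674, 0.033]]
240 94 230 [[0.665, 0.033]]
255 98 231 [[0.655, 0.033]]
270 99 238 [[0.646, 0.034]]
285 104 230 [[0.636, 0.033]]
300 106 375 [[0.626, 0.034]]
315 109 511 [[0.615, 0.035]]
```

Request:
arm_command([
  [[0,-0.008,0,0,0,0,0],[0,-0.008,0,0,0,0,0],[0,-0.008,0,0,0,0,0],[0,-0.008,0,0,0,0,0],[0,-0.008,0,0,0,0,0],[0,-0.008,0,0,0,0,0],[0,-0.008,0,0,0,0,0],[0,-0.008,0,0,0,0,0],[0,-0.008,0,0,0,0,0],[0,-0.008,0,0,0,0,0],[0,-0.008,0,0,0,0,0],[0,-0.008,0,0,0,0,0]],
])

```text
time: 46.68
tcp_pos: [0.655, 0.0435, 0.0283]
tool_rot: [-0.0, 1.0, -0.019, -0.0]
force: [1.5, -0.4, 0.1]
grip_width: 0.0002
gripper_force: 0.1
```

Request:
arm_command([
  [[0,-0.008,0,0,0,0,0],[0,-0.008,0,0,0,0,0],[0,-0.008,0,0,0,0,0],[0,-0.008,0,0,0,0,0],[0,-0.007,0,0,0,0,0],[0,-0.006,0,0,0,0,0],[0,-0.006,0,0,0,0,0],[0,-0.005,0,0,0,0,0],[0,-0.005,0,0,0,0,0],[0,-0.005,0,0,0,0,0],[0,-0.005,0,0,0,0,0],[0,-0.005,0,0,0,0,0]],
])

```text
time: 48.18
tcp_pos: [0.6578, 0.1192, 0.0283]
tool_rot: [0.0, 1.0, -0.019, -0.0]
force: [-0.3, 0.4, 0.9]
grip_width: -0.0002
gripper_force: 0.1
```

```bash
python3 jj.py
```

```text
[0.6578 0.1192 0.0283] [-0.3  0.4  0.9] [ 0.      0.9998 -0.0186 -0.    ]
165 4 511 [[0.713, 0.24]]
180 0 511 [[0.706, 0.244]]
195 0 227 [[0.698, 0.247]]
210 0 229 [[0.69, 0.25]]
225 0 229 [[0.682, 0.252]]
240 2 230 [[0.673, 0.254]]
255 0 231 [[0.664, 0.258]]
270 0 239 [[0.654, 0.261]]
285 0 231 [[0.645, 0.264]]
300 0 229 [[0.634, 0.268]]
315 0 380 [[0.624, 0.271]]
```

Request:
arm_command([
  [[0,-0.005,0,0,0,0,0],[0,-0.005,0,0,0,0,0],[0,-0.004,0,0,0,0,0],[0,-0.004,0,0,0,0,0],[0,-0.004,0,0,0,0,0],[0,-0.003,0,0,0,0,0],[0,-0.003,0,0,0,0,0],[0,-0.003,0,0,0,0,0],[0,-0.002,0,0,0,0,0],[0,0,0,0,0,0,0]],
])

```text
time: 49.48
tcp_pos: [0.659, 0.1522, 0.0283]
tool_rot: [-0.0, 1.0, -0.018, -0.0]
force: [-0.2, 0.4, 0.4]
grip_width: 0.0001
gripper_force: 0.0
```

Request:
arm_command([
  [[0,-0.0015,0,0,0,0,0],[0,-0.0015,0,0,0,0,0],[0,-0.0015,0,0,0,0,0],[0,-0.0015,0,0,0,0,0],[0,0,0,0,0,0,0]],
])

```text
time: 50.1
tcp_pos: [0.6591, 0.1536, 0.0283]
tool_rot: [0.002, 1.0, -0.02, -0.0]
force: [-1.7, -10.2, 3.9]
grip_width: -0.0003
gripper_force: 5.5
```

```bash
cat > jk.py <<'E'
from h import *
c=cap('wrist'); print(c['s']['tcp_pos'].round(4),c['s']['force'].round(1))
h=cv2.cvtColor(np.array(c['pixels']),cv2.COLOR_RGB2HSV).astype(int)
for v in range(195,300,15):
    print(v,'H',h[v,40:240:6,0].tolist())
    print('   S',h[v,40:240:6,1].tolist())
    print('   V',h[v,40:240:6,2].tolist())
E
python3 jk.py; cp h.py h.py.bak
```

```text
[0.6591 0.1536 0.0283] [ -1.7 -10.2   3.9]
195 H [7, 8, 8, 8, 14, 15, 14, 14, 14, 15, 15, 16, 17, 18, 17, 18, 18, 18, 18, 19, 18, 18, 17, 16, 17, 17, 17, 17, 18, 17, 17, 17, 6, 6]
   S [25, 26, 26, 28, 88, 106, 106, 104, 108, 111, 111, 120, 140, 143, 147, 145, 143, 147, 148, 144, 150, 142, 144, 142, 145, 151, 142, 142, 145, 143, 135, 126, 19, 20]
   V [183, 183, 184, 184, 148, 99, 96, 91, 90, 94, 76, 72, 69, 66, 66, 65, 66, 64, 62, 62, 61, 61, 62, 61, 58, 64, 63, 63, 65, 66, 66, 65, 191, 191]
210 H [7, 8, 6, 8, 15, 15, 16, 16, 15, 17, 18, 17, 17, 18, 18, 18, 19, 17, 17, 17, 17, 18, 17, 18, 18, 17, 17, 17, 17, 16, 17, 17, 8, 9]
   S [24, 26, 26, 26, 119, 115, 119, 120, 113, 138, 145, 146, 148, 157, 155, 151, 152, 159, 159, 160, 156, 162, 156, 158, 162, 150, 149, 148, 142, 137, 145, 143, 26, 28]
   V [183, 184, 184, 183, 184, 187, 185, 185, 90, 83, 81, 82, 81, 81, 82, 81, 79, 80, 80, 78, 77, 77, 80, 79, 77, 78, 77, 79, 79, 78, 102, 100, 193, 190]
225 H [120, 8, 8, 9, 8, 16, 16, 16, 15, 18, 19, 19, 18, 18, 18, 18, 18, 18, 18, 19, 19, 18, 18, 18, 19, 18, 18, 18, 18, 18, 17, 17, 9, 10]
  
[... 1521 characters left out ...]
1, 174, 169, 173, 172, 177, 172, 167, 168, 169, 165, 64, 48, 49]
   V [51, 50, 50, 50, 184, 183, 183, 186, 186, 176, 134, 147, 150, 152, 152, 151, 141, 142, 137, 135, 134, 132, 124, 121, 117, 108, 104, 96, 76, 101, 94, 32, 32, 31]
285 H [112, 113, 113, 114, 116, 8, 9, 15, 15, 16, 15, 17, 19, 19, 19, 19, 19, 20, 19, 20, 19, 19, 18, 18, 11, 12, 11, 18, 8, 9, 13, 4, 10, 5]
   S [130, 107, 102, 74, 77, 27, 28, 124, 123, 124, 125, 171, 167, 168, 170, 167, 172, 174, 181, 179, 176, 177, 175, 156, 142, 124, 124, 173, 169, 166, 88, 66, 59, 61]
   V [49, 50, 50, 48, 50, 182, 183, 185, 188, 179, 131, 179, 189, 181, 186, 191, 175, 144, 127, 145, 159, 167, 163, 67, 36, 37, 33, 96, 86, 86, 26, 27, 26, 25]
```

The jar is against the stop, with 10 N felt. Backing off gently, then measuring where it lies.

Request:
arm_command([
  [[0,0.003,0,0,0,0,0],[0,0.003,0,0,0,0,0],[0,0.005,0,0,0,0,0],[0,0.01,0,0,0,0,0],[0,0.02,-0.04,0,0,0,0],[-0.02,0,-0.06,0,0,0,0],[-0.03,0,-0.06,0,0,0,0],[-0.03,-0.03,-0.03,0,0,0,0],[0,-0.03,0,0,0,0,0],[0,0,0,0,0,0,0]],
])

```text
time: 51.4
tcp_pos: [0.5818, 0.1826, 0.214]
tool_rot: [-0.001, 1.0, -0.016, 0.0]
force: [0.2, 0.4, -0.6]
grip_width: -0.0001
gripper_force: 0.0
```

```bash
cat > jm.py <<'E'
from h import *
c=cap('wrist'); save(c,'w20.png'); print(c['s']['tcp_pos'].round(4),c['s']['force'].round(1))
p=np.array(c['pixels']); h=cv2.cvtColor(p,cv2.COLOR_RGB2HSV).astype(int)
def line(a,b,n=60,z=.034):
    t=np.linspace(0,1,n); out=[]
    for k in t:
        w=np.array(a)*(1-k)+np.array(b)*k; u,v=proj(c,[*w,z]).round().astype(int)
        out.append((w.round(3).tolist(),h[v,u].tolist()) if 0<=u<512 and 0<=v<384 else (w.round(3).tolist(),None))
    return out
def edges(o):
    pr=None
    for w,k in o:
        if k is None: continue
        if pr and (abs(pr[0]-k[0])>4 or abs(pr[1]-k[1])>35 or abs(pr[2]-k[2])>35): print('  ',w,pr,'->',k)
        pr=k
print('across y at x=.64,z=.034'); edges(line((.64,.13),(.64,.26),131))
print('along x at y=.205,z=.045'); edges(line((.59,.205),(.72,.205),131,.05))
print('rail along x at y=.1,z=.045'); edges(line((.66,.1),(.72,.1),61,.045))
E
python3 jm.py
```

```text
[0.5818 0.1826 0.214 ] [ 0.2  0.4 -0.6]
across y at x=.64,z=.034
   [0.64, 0.166] [7, 22, 201] -> [8, 56, 128]
   [0.64, 0.168] [8, 56, 128] -> [7, 162, 71]
   [0.64, 0.234] [8, 144, 129] -> [14, 99, 85]
   [0.64, 0.237] [14, 89, 86] -> [14, 110, 125]
   [0.64, 0.238] [14, 110, 125] -> [15, 118, 179]
   [0.64, 0.248] [15, 120, 197] -> [13, 63, 177]
   [0.64, 0.249] [13, 63, 177] -> [4, 20, 191]
along x at y=.205,z=.045
   [0.625, 0.205] [8, 35, 170] -> [7, 117, 148]
   [0.626, 0.205] [7, 117, 148] -> [8, 160, 153]
   [0.646, 0.205] [11, 138, 135] -> [39, 87, 105]
   [0.647, 0.205] [39, 87, 105] -> [57, 89, 112]
   [0.652, 0.205] [56, 90, 110] -> [49, 92, 108]
   [0.653, 0.205] [49, 92, 108] -> [12, 138, 135]
   [0.66, 0.205] [7, 157, 148] -> [14, 164, 168]
   [0.668, 0.205] [18, 166, 190] -> [13, 162, 165]
   [0.669, 0.205] [13, 162, 165] -> [7, 161, 147]
   [0.677, 0.205] [10, 150, 100] -> [17, 148, 93]
   [0.678, 0.205] [17, 148, 93] -> [19, 164, 159]
   [0.697, 0.205] [19, 168, 175] -> [16, 143, 134]
   [0.699, 0.205] [14, 109, 112] -> [15, 119, 156]
   [0.71, 0.205] [15, 123, 180] -> [15, 136, 135]
   [0.711, 0.205] [15, 136, 135] -> [9, 33, 163]
   [0.712, 0.205] [9, 33, 163] -> [4, 21, 197]
rail along x at y=.1,z=.045
   [0.692, 0.1] [8, 27, 187] -> [11, 60, 137]
   [0.693, 0.1] [11, 60, 137] -> [14, 143, 100]
   [0.697, 0.1] [16, 130, 110] -> [16, 128, 194]
   [0.707, 0.1] [15, 127, 205] -> [11, 61, 143]
   [0.708, 0.1] [11, 61, 143] -> [4, 20, 179]
```

Request:
arm_command([
  [[0,0,0,0,0,0,0],[0,0,0,0,0,0,0],[0,0,0,0,0,0,0],[0,0,0,0,0,0,0],[0,0,0,0,0,0,0],[0,0,0,0,0,0,0],[0,0,0,0,0,0,0],[0,0,0,0,0,0,0]],
])

```text
time: 52.45
tcp_pos: [0.5823, 0.1798, 0.2135]
tool_rot: [-0.0, 1.0, -0.019, 0.0]
force: [0.0, -0.0, 0.1]
grip_width: -0.0
gripper_force: 0.0
```

```bash
python3 jm.py | head -8
python3 - <<'E'
from h import *
d=cap('side')
p=np.array(d['pixels']);h=cv2.cvtColor(p,cv2.COLOR_RGB2HSV).astype(int)
print('pliers/bar'); handles(d,.02)
m=(h[...,0]>4)&(h[...,0]<15)&(h[...,1]>110)&(h[...,2]<185)
for r,q in blobs(d,m,25,(205,250,292,346)): print('stamp ridge',np.round(r[0],1),np.round(r[1],1),onz(d,*r[0],.045).round(3))
g=p.astype(int)
for r,q in blobs(d,g.max(2)<70,60,(140,245,225,330)): print('dark in blue',onz(d,*r[0],.025).round(3),np.round(r[1],1))
E
```

```text
[0.5823 0.1798 0.2135] [ 0.  -0.   0.1]
across y at x=.64,z=.034
   [0.64, 0.168] [8, 34, 165] -> [7, 167, 64]
   [0.64, 0.234] [8, 154, 147] -> [10, 131, 105]
   [0.64, 0.235] [10, 131, 105] -> [16, 83, 80]
   [0.64, 0.238] [14, 103, 104] -> [15, 117, 153]
   [0.64, 0.249] [16, 117, 202] -> [175, 15, 187]
   [0.64, 0.25] [175, 15, 187] -> [6, 26, 188]
pliers/bar
red [170.1 286.6] [0.633  0.3867]
red [289.5  86.8] [ 0.5996 -0.7342]
yel [166.1 302.1] [0.6232 0.4295]
dark in blue [0.581 0.401 0.025] [15.9 30.2]
dark in blue [0.602 0.343 0.025] [34.7 11.4]
```

The jar is still at rest against the stop, and both bins' contents are in place. Handing in.

```bash
python3 -c "
from workcell import env
print(env.sign_off())"
```

```text
the job is handed in; nothing more can be done
None
```

The job is handed in: the loose bar and all three pliers are in the blue bin, all three stamps are in the pale bin, and the jar was rolled along the rail to within about 1 mm of its end stop (about 3–4 mm off the rail wall), with the dish, ink pad and glue bottle not touched; early in the push the closed gripper also rubbed the jar's top (up to 17 N), so I raised the fingertips and carried on.

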